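# Unclamp a finished connector shell and tote it

## Task

Push the vise's sliding jaw all the way open by its upright push plate, leaving the finished connector shell standing where it is. Then slide the shell out from under the fixed jaw's lip without forcing it against the jaws, lift it out and set it down gently, upright, on the rubber pad in the one empty cell of the tote. Leave the vise open and the other shells standing in their cells.

Things in the scene. Friction and masses are not known exactly. Their poses are not given: they have to be found in the camera images.
- shell: the finished connector shell in the vise: olive metal, standing, 100 mm tall, about 0.45 kg; a skirt 70 mm in diameter from 0 to 34 mm, an octagon 44 mm across from 34 to 54 mm, a round neck 36 mm in diameter from 54 to 100 mm (grip it by the neck). Origin at the centre of its underside, z up along its axis
- vise: grey steel vise fixed to the bench, 270 x 120 mm. Origin on the bench under the axis of the clamped shell; the jaw opens along +x, z up. The shell stands on the bed at z = 40 mm. Fixed jaw: x -92 to -36 mm, y -50 to 50 mm, top at z = 90 mm; the sliding jaw (when closed): x 36 to 96 mm, same width and top. Two cheeks on each jaw reach 22 mm inward, 78 mm apart, tops at z = 79 mm
- fixed_lip (a point): the middle of the front edge of the fixed jaw's overhanging lip, 84.5 mm above the bench (the lip's underside at 79 mm, its top at 90 mm). It covers the shell's skirt by 9 mm, with a 5 mm gap above the skirt. The sliding jaw has a like lip, which moves away with the jaw. Axes as the vise's
- lift_out (a point): point on the vise's bed, 40 mm above the bench and 30 mm along the vise's +x from the clamped shell's axis: a shell slid along the bed to here is clear of both lips (by 21 mm each) when the jaw is fully open. Axes as the vise's
- jaw (a joint): position of the sliding jaw along the vise's +x, in m: about 0 is clamped, 0.06 is fully open against its stop. It stays where it is left; moving it takes about 6 N
- push_plate (a point): the middle of the inner face (towards the shell) of the upright plate on top of the sliding jaw; moves with the jaw; axes as the vise's. The plate is 8 mm thick, 60 mm wide along y, and rises from the jaw's top, 25 mm below this point, to 27 mm above it (its top 8 mm is 14 mm thick). When clamped there are 70 mm between it and the shell's neck
- tote: yellow plastic open tote fixed to the bench, 203 x 203 x 50 mm, walls 5 mm, with two crossing dividers 5 mm thick and as high as the walls that make four square cells, each 94 mm wide; floor 5 mm thick. Origin at the centre of its underside
- pad: black rubber pad 76 x 76 x 5 mm on the floor of the one empty cell, its top 10 mm above the bench; origin at the centre of its underside
- shell_a: a metal connector shell of the same shape and size as shell, already standing in a cell of the tote; origin at the centre of its underside
- shell_b: a metal connector shell of the same shape and size as shell, already standing in a cell of the tote; origin at the centre of its underside
- shell_c: a metal connector shell of the same shape and size as shell, already standing in a cell of the tote; origin at the centre of its underside
Not all that is in view belongs to the job. What is shaped like the shell but red is not meant.

How it is judged:
On the way, in this order (a step that is already met when the one before it is completed fails the run):
1. the jaw is pushed open (more than 52 of its 60 mm) while the shell still stands within 15 mm of where it was (value of joint jaw above 0.052 m and distance of shell from where it was at the start of the episode below 0.015 m), for 0.2 s.
2. the shell is lifted clear of the vise, its underside above the jaws (z of shell in the frame of vise above 0.1 m), for 0.1 s.
At the end, for the whole second after the job is handed in: the finished shell stands upright (within 0.1 rad) and at rest on the rubber pad, its axis within 30 mm of the pad's centre and its underside within 5 mm of the pad's top; the jaw is left more than 45 mm open; the other three shells stand upright (within 0.1 rad) on the floor of the tote (horizontal distance between shell and pad below 0.03 m and z of shell in the frame of pad below 0.01 m and angle between each of shell, shell_a, shell_b, shell_c's own z axis and vertical below 0.1 rad and linear speed of shell below 0.02 m/s and value of joint jaw above 0.045 m and horizontal distance between each of shell_a, shell_b, shell_c and tote below 0.1 m and height (world z) of each of shell_a, shell_b, shell_c below 0.015 m); the robot touches nothing.
It fails at once if the shell is forced against the vise (more than 60 N) (contact force between shell and vise above 60 N).
It fails at once if the shell is dropped into the cell (faster than 0.5 m/s within 50 mm above the pad) (horizontal distance between shell and pad below 0.05 m and z of shell in the frame of pad below 0.05 m and linear speed of shell above 0.5 m/s).
It fails at once if another shell is knocked over or taken from its place (tilted over 0.4 rad or moved over 40 mm) (angle between any of shell_a, shell_b, shell_c's own z axis and vertical above 0.4 rad or distance of any of shell_a, shell_b, shell_c from where it was at the start of the episode above 0.04 m).
It also fails if it takes over 58 s, if anything falls off the work surface, if the arm or the gripper's body presses on something with over 40 N, if the wrist force passes 120 N, or if a joint passes its speed limit or range.

## Robot

A 7-joint arm with a two-finger parallel gripper is mounted at the origin on the work surface. World frame = base frame: x ahead of the robot, y to its left, z up, the work surface at z = 0. Lengths are in m, angles in rad, forces in N, time in s.
With the tool pointing down it reaches from about 0.425 to 0.825 m from the base axis. Payload 3.6 kg.
Tool frame: the origin (TCP) lies at the very end of the fingers, on their centre line; the grasp point (between the pads) lies 19 mm behind it (robot.grasp_offset is the z of the grasp point in the tool frame, in m); z points along the fingers, y is the direction in which the jaws open and shut (so a half turn about z gives the same grasp; the last joint's range is limited). The gripper opens to 85 mm and grips with 20 to 120 N. Pads are 22 mm wide; open, the fingers measure 114 mm over their backs; the gripper's body (76 mm by 85 mm) begins 54 mm behind the grasp point. The pads swing forward as they close: fully open they stand 13 mm farther back than shut.
Start: joints at [-1.31, 0.615, -0.013, 1.423, 0.008, 1.103, -0.04], TCP at [0.184, 0.623, 0.231] pointing down, gripper open.
Joint ranges: [-3.12, 3.12], [-0.3, 2.06], [-1.34, 1.32], [0.26, 2.42], [-1.36, 4.5], [0.01, 1.98], [-2.84, 2.84]. Speed limits (rad/s): [2.79, 2.79, 3.14, 3.14, 3.14, 3.14, 3.14].

## Interface

Orientations are given as a unit quaternion [x, y, z, w].
In Python, from workcell import robot gives the robot as it stands.
- The arm moves only by the tool jog_arm, never from a script. Its argument "steps" is a list of rows, each an object of numbers: "fingers": the opening, from -1 (shut) to 1 (fully open); "dx", "dy", "dz": the shift along the tool's x, y, z scaled (see below); "rx", "ry", "rz": the turn, a rotation vector about the tool's x, y, z scaled (see below). In form: [{"fingers": .., "dx": .., "dy": .., "dz": .., "rx": .., "ry": .., "rz": ..}, ...]. A call has 1 to 10 rows; each row shifts and turns the pose as measured when the row begins, along the tool's axes as they then stand; what a row does not reach is not made up. The controller multiplies each number of a shift by 0.04 m and each number of a turn by 5 degrees. A row lasts 1/12 s, in which the tool goes at most 41.7 mm and 7.16 degrees, less where a joint would pass 70% of its speed; a pose out of reach is approached as far as the arm can. A call with a number of a shift or a turn outside -1 to 1 is refused whole. A call with a gripper value outside its range is refused whole. The fingers move at their own pace and stop on an object; the grip force is fixed at half the most. Time passes only in rows, so rows that do not move let the fingers close. It gives the time, the measured TCP pose, the force and the opening at its end, in the units of the state.
- robot.get_obs(): the state, without advancing time (a new reading comes with each control period).
- robot.read_camera(name): name is "scene" or "side" or "wrist"; returns a dict with "image" (420x560x3 uint8, blue, green, red), "range_z" (420x560 float32, m along the optical axis (not along the pixel's ray), 0 where there is no reading), "fx", "fy", "cx", "cy" (pixels), "cam_to_world" (4x4, takes a point from camera to world coordinates). Camera axes: x right, y up, looking along -z (the intrinsics and any distortion apply to the point x, -y, -z); pixel columns grow to the right and rows downward; lengths in m; the calibration is good to about 2 mm. The wrist camera is an equidistant fisheye: a pixel r from the principal point sees the ray r / f radians off the axis. A picture is of the moment at which its call begins.
- robot.job_done(): hands the job in, once; it reports no verdict.
The state is a dict: "clock": time; "joints": joint angles; "dq": joint speeds; "tau": joint torques, N m; "tcp_pos": TCP position; "tcp_rot": TCP orientation; "contact_force": force on the tool from outside, world axes, zero at the start; "moment": the same for the moment, N m; "gripper_width": finger opening in m.
Only numpy, scipy, OpenCV 4.12 (cv2) and the standard library are available. Lean on these libraries where they do the work, as an engineer would, in place of code of your own. Each camera call takes 0.05 s, during which the arm holds its last target. There are 200 camera calls.

## Working session

There is one attempt and no reset: what is moved stays moved. The work goes in short steps, Python scripts to look and compute and a tool call to move; the robot and the scene stay as the last step left them, time stands still between calls to the robot, and variables do not carry over. Pictures are saved under pics/ and viewed, about 8 in all and at most 12, crops included, and the job is handed in when it is done.

Besides the shell and the picture viewer there is one more tool, called after "Request:" in YAML: its name, and indented under it one key for each argument. jog_arm: Moves the arm, as the interface text tells. Shifts and turns lie within -1 to 1; 1 stands for 0.04 m of shift or 5 degrees of turn. Its arguments: {"type":"object","properties":{"steps":{"type":"array","items":{"type":"object","properties":{"fingers":{"type":"number"},"dx":{"type":"number","minimum":-1,"maximum":1},"dy":{"type":"number","minimum":-1,"maximum":1},"dz":{"type":"number","minimum":-1,"maximum":1},"rx":{"type":"number","minimum":-1,"maximum":1},"ry":{"type":"number","minimum":-1,"maximum":1},"rz":{"type":"number","minimum":-1,"maximum":1}}}}},"required":["steps"]}

```bash
mkdir -p pics; cat > h.py <<'E'
import numpy as np, cv2
from workcell import robot
def cloud(c):
    z=c["range_z"]; v,u=np.mgrid[:z.shape[0],:z.shape[1]]
    P=np.stack([(u-c["cx"])/c["fx"]*z,-(v-c["cy"])/c["fy"]*z,-z,np.ones_like(z)],-1)
    W=(P@np.array(c["cam_to_world"]).T)[...,:3]; W[z<=0]=np.nan
    return W
E
python3 - <<'E'
from h import *
o=robot.get_obs(); print(o)
for n in("scene","side"):
    c=robot.read_camera(n); cv2.imwrite(f"pics/{n}0.png",c["image"]); np.savez(f"{n}0.npz",W=cloud(c),**c); print(n,np.round(c["cam_to_world"],3).tolist(),c["fx"], [k for k in c])
E
```

```text
{'clock': 0.0, 'joints': array([-1.31051644,  0.61592778, -0.01262565,  1.4249313 ,  0.00809218,
        1.10338944, -0.04038231]), 'dq': array([ 4.39450747e-04, -2.75562149e-04,  3.26315778e-04, -1.93946207e-03,
       -8.61260028e-06, -3.35944928e-04, -1.29556407e-03]), 'tau': array([ 2.08413539e-04, -4.69222820e+01,  2.59083901e-01, -1.71031451e+01,
        9.89625114e-03,  9.81596124e-03,  1.94164407e-06]), 'tcp_pos': array([0.18362718, 0.62271315, 0.23012182]), 'tcp_rot': array([ 1.42855169e-01,  9.89742746e-01, -1.29141150e-03, -1.73268617e-04]), 'contact_force': array([ 0.88758815,  0.13328841, -0.65289248]), 'moment': array([0.00919594, 0.01678877, 0.03437946]), 'gripper_width': 0.08582654915931542}
scene [[-0.828, -0.426, 0.364, 0.922], [0.56, -0.638, 0.528, 0.548], [0.007, 0.641, 0.767, 0.984], [0.0, 0.0, 0.0, 1.0]] 410.6164133097721 ['image', 'range_z', 'fx', 'fy', 'cx', 'cy', 'cam_to_world']
side [[0.992, 0.084, -0.089, 0.389], [-0.122, 0.691, -0.713, -1.008], [0.002, 0.718, 0.696, 1.011], [0.0, 0.0, 0.0, 1.0]] 529.1516064182673 ['image', 'range_z', 'fx', 'fy', 'cx', 'cy', 'cam_to_world']
```

View pics/scene0.png

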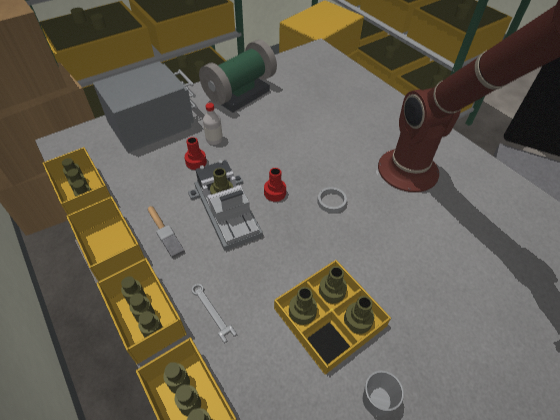

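View pics/side0.png

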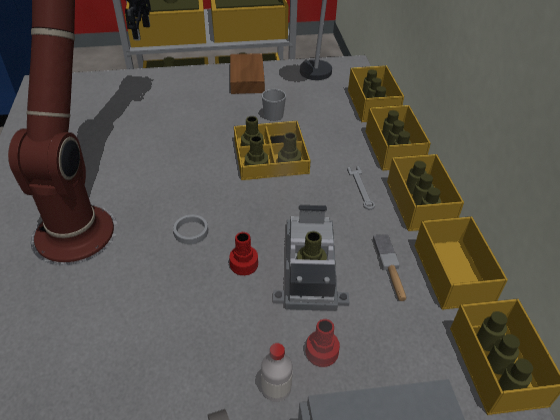

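Shell in the vise: scene px (221,180), side px (313,243), olive and in the grey vise. The red look-alikes are at side (243,252) and (323,342). The tote with the black pad is at scene (332,313), with the empty cell at (328,343). Next I measure these.

```bash
python3 - <<'E'
from h import *
out=[]
for n,(vu,vv),(tu,tv) in(("scene",(225,205),(332,318)),("side",(313,255),(272,150))):
    d=np.load(n+"0.npz"); W=d["W"]; im=d["image"].astype(int)
    print(n,"shellpx",W[(180 if n=="scene" else 240),(221 if n=="scene" else 313)])
    s=W[vv-60:vv+50,vu-45:vu+45].reshape(-1,3); s=s[~np.isnan(s[:,0])]
    c=im[vv-60:vv+50,vu-45:vu+45].reshape(-1,3)[~np.isnan(W[vv-60:vv+50,vu-45:vu+45].reshape(-1,3)[:,0])]
    for lo,hi in((.085,.094),(.135,.148)):
        m=(s[:,2]>lo)&(s[:,2]<hi); p=s[m]; r=cv2.minAreaRect((p[:,:2]*1000).astype(np.float32)); print("vise",lo,m.sum(),r)
    sat=c.max(1)-c.min(1)
    print("olive top",s[(s[:,2]>.13)&(sat>15)].mean(0), ((s[:,2]>.13)&(sat>15)).sum(),"grey top",s[(s[:,2]>.13)&(sat<=12)].mean(0),((s[:,2]>.13)&(sat<=12)).sum())
    t=W[tv-60:tv+60,tu-65:tu+65].reshape(-1,3); p=t[(t[:,2]>.043)&(t[:,2]<.056)]
    b=im[tv-60:tv+60,tu-65:tu+65].reshape(-1,3)[(t[:,2]>.043)&(t[:,2]<.056)]
    p=p[(b[:,2]-b[:,0]>60)]
    print("tote",len(p),cv2.minAreaRect((p[:,:2]*1000).astype(np.float32)),np.percentile(p[:,2],[5,50,95]))
    b=im[tv-60:tv+60,tu-65:tu+65].reshape(-1,3)
    m=(b.max(1)<45)&(t[:,2]<.016)&(t[:,2]>.004); print("pad",m.sum(),cv2.minAreaRect((t[m][:,:2]*1000).astype(np.float32)),t[m].mean(0))
    p=t[(t[:,2]>.095)&(t[:,2]<.115)]
    crit=(3,50,1e-3,); _,l,ce=cv2.kmeans(p[:,:2].astype(np.float32),3,None,(3,50,1e-4),5,0); print("shells",ce)
E
```

```text
scene shellpx [ 0.59438039 -0.1970449   0.12689576]
vise 0.085 864 ((603.1058349609375, -255.92501831054688), (202.05593872070312, 298.0198059082031), 26.97646141052246)
vise 0.135 216 ((589.998046875, -169.75595092773438), (122.22486877441406, 62.7116813659668), 72.49478149414062)
olive top [ 0.59338106 -0.20913762  0.13784475] 63 grey top [ 0.60103013 -0.14561215  0.13969086] 165
tote 907 ((551.4779663085938, 260.38372802734375), (204.35269165039062, 204.7916717529297), 1.5333834886550903) [0.04345672 0.04799571 0.0513643 ]
pad 864 ((598.0345458984375, 311.41143798828125), (71.10757446289062, 74.45081329345703), 1.5289493799209595) [0.59800618 0.31196424 0.00927522]
shells [[0.5023631  0.31035584]
 [0.60357153 0.21415633]
 [0.5048988  0.21176875]]
side shellpx [ 0.58375869 -0.22860637  0.14300681]
vise 0.085 1757 ((587.020751953125, -213.26895141601562), (194.01885986328125, 100.06865692138672), 80.63834381103516)
vise 0.135 325 ((593.6925048828125, -174.4415283203125), (122.14456176757812, 64.19354248046875), 80.70934295654297)
olive top [ 0.58539541 -0.22347617  0.13859383] 89 grey top [ 0.5969581  -0.15394288  0.14056736] 273
tote 511 ((548.9766845703125, 259.9800720214844), (203.77073669433594, 209.36221313476562), 2.0546555519104004) [0.04357206 0.0484196  0.05356239]
pad 78 ((578.939208984375, 328.8542785644531), (43.24534606933594, 37.95188522338867), 81.75623321533203) [0.57920312 0.32830405 0.01125574]
shells [[0.59893495 0.20900732]
 [0.5003138  0.20622303]
 [0.49819067 0.30484676]]
```

```bash
cat >> h.py <<'E'
A=np.deg2rad(80.64); VX=np.array([np.cos(A),np.sin(A)]); VY=np.array([-VX[1],VX[0]]); V0=np.array([.5867,-.2153])
def tov(W): d=W[...,:2]-V0; return np.stack([d@VX,d@VY,W[...,2]],-1)
E
python3 - <<'E'
from h import *
from scipy.optimize import least_squares
Ps=[]
for n in("scene","side"):
    W=np.load(n+"0.npz")["W"]; v=tov(W).reshape(-1,3); v=v[(abs(v[:,0])<.16)&(abs(v[:,1])<.08)]
    j=v[abs(v[:,2]-.09)<.004]; print(n,"jawtop",len(j),np.percentile(j,[1,5,50,95,99],axis=0).round(4).T.tolist(),cv2.minAreaRect((j[:,:2]*1000).astype(np.float32)))
    k=v[(v[:,2]>.1)&(v[:,2]<.138)&(abs(v[:,0])<.035)&(abs(v[:,1])<.035)]
    f=least_squares(lambda q:np.hypot(k[:,0]-q[0],k[:,1]-q[1])-.018,[0,0],loss="soft_l1",f_scale=.002); print("neck",len(k),f.x)
    t=v[(v[:,2]>.1)&(v[:,0]>.05)]; print("plate",len(t),np.percentile(t,[2,10,50,90,98],axis=0).round(4).T.tolist())
    t=v[(v[:,2]>.13)&(v[:,0]>.05)]; print("platetop",len(t),np.percentile(t,[2,10,50,90,98],axis=0).round(4).T.tolist())
E
```

```text
scene jawtop 807 [[-0.09, -0.084, 0.0021, 0.0959, 0.0988], [-0.0518, -0.0494, -0.0159, 0.0435, 0.0468], [0.0861, 0.0867, 0.0894, 0.0927, 0.0938]] ((3.3419189453125, -2.5770530700683594), (193.25514221191406, 100.6930923461914), 0.2302442342042923)
neck 129 [-0.00030633 -0.00220137]
plate 266 [[0.0893, 0.0924, 0.0976, 0.1007, 0.1021], [-0.0325, -0.0273, -0.0035, 0.0216, 0.0272], [0.1008, 0.1057, 0.1272, 0.142, 0.1437]]
platetop 122 [[0.0887, 0.0904, 0.0983, 0.1014, 0.1025], [-0.0329, -0.0279, -0.0034, 0.0228, 0.0277], [0.1315, 0.136, 0.1401, 0.1429, 0.144]]
side jawtop 1719 [[-0.0923, -0.0896, -0.0352, 0.0877, 0.0937], [-0.0491, -0.0453, 0.0012, 0.0462, 0.0495], [0.0865, 0.0876, 0.091, 0.0936, 0.0939]] ((2.0561141967773438, 0.0138092041015625), (100.06864166259766, 194.0188446044922), 89.99835205078125)
neck 186 [0.00097665 0.00010745]
plate 401 [[0.086, 0.088, 0.0908, 0.0957, 0.0992], [-0.0295, -0.0246, -0.0004, 0.0244, 0.0295], [0.1017, 0.106, 0.128, 0.1437, 0.1454]]
platetop 184 [[0.0859, 0.0877, 0.0913, 0.0983, 0.1004], [-0.0309, -0.0249, -0.0012, 0.0248, 0.0318], [0.131, 0.1333, 0.1416, 0.1445, 0.1459]]
```

```bash
cat >> h.py <<'E'
from scipy.spatial.transform import Rotation as Ro
V0=np.array([.5877,-.2150])
def vw(x,y,z): p=V0+x*VX+y*VY; return np.array([p[0],p[1],z])
def down(deg): # tool z down, tool y at world azimuth deg
    a=np.deg2rad(deg); y=np.array([np.cos(a),np.sin(a),0]); z=np.array([0,0,-1.]); return Ro.from_matrix(np.stack([np.cross(y,z),y,z],1))
YV=80.64-90
def plan(p1,yaw,n,smax=.8,fingers=-1):
    o=robot.get_obs(); p=np.array(o["tcp_pos"]); R=Ro.from_quat(o["tcp_rot"]); T=down(yaw)
    for i in range(n):
        w=(R.inv()*T).as_rotvec(); w*=min(1,np.deg2rad(5)/max(1e-9,np.linalg.norm(w)))
        d=np.array(p1)-p; d*=min(1,smax*.04/max(1e-9,np.linalg.norm(d)))
        s=np.round(R.inv().apply(d)/.04,2); r=np.round(w/np.deg2rad(5),2)
        print(dict(zip("dx dy dz rx ry rz".split(),[*map(float,s),*map(float,r)])))
        p=p+R.apply(s*.04); R=R*Ro.from_rotvec(r*np.deg2rad(5))
    print("end",p.round(4),"left",(np.array(p1)-p).round(4),np.rad2deg((R.inv()*T).as_rotvec()).round(1))
E
python3 -c "
from h import *
plan([.5,.25,.25],YV,20,.9)"
```

```text
{'dx': -0.75, 'dy': -0.49, 'dz': -0.04, 'rx': -0.0, 'ry': 0.0, 'rz': 1.0}
{'dx': -0.79, 'dy': -0.43, 'dz': -0.03, 'rx': -0.0, 'ry': 0.0, 'rz': 1.0}
{'dx': -0.83, 'dy': -0.35, 'dz': -0.04, 'rx': -0.0, 'ry': 0.0, 'rz': 1.0}
{'dx': -0.85, 'dy': -0.28, 'dz': -0.03, 'rx': -0.0, 'ry': 0.0, 'rz': 1.0}
{'dx': -0.88, 'dy': -0.21, 'dz': -0.04, 'rx': -0.0, 'ry': 0.0, 'rz': 1.0}
{'dx': -0.89, 'dy': -0.13, 'dz': -0.03, 'rx': -0.0, 'ry': 0.0, 'rz': 1.0}
{'dx': -0.9, 'dy': -0.05, 'dz': -0.04, 'rx': -0.0, 'ry': 0.0, 'rz': 1.0}
{'dx': -0.9, 'dy': 0.03, 'dz': -0.03, 'rx': -0.0, 'ry': 0.0, 'rz': 1.0}
{'dx': -0.89, 'dy': 0.1, 'dz': -0.04, 'rx': -0.0, 'ry': 0.0, 'rz': 1.0}
{'dx': -0.88, 'dy': 0.18, 'dz': -0.03, 'rx': -0.0, 'ry': 0.0, 'rz': 1.0}
{'dx': -0.86, 'dy': 0.26, 'dz': -0.04, 'rx': -0.0, 'ry': 0.0, 'rz': 1.0}
{'dx': -0.83, 'dy': 0.33, 'dz': -0.03, 'rx': -0.0, 'ry': 0.0, 'rz': 1.0}
{'dx': -0.8, 'dy': 0.41, 'dz': -0.04, 'rx': -0.0, 'ry': 0.01, 'rz': 1.0}
{'dx': -0.46, 'dy': 0.28, 'dz': -0.02, 'rx': -0.0, 'ry': 0.0, 'rz': 1.0}
{'dx': -0.0, 'dy': 0.0, 'dz': 0.0, 'rx': -0.0, 'ry': 0.01, 'rz': 1.0}
{'dx': -0.0, 'dy': 0.0, 'dz': 0.0, 'rx': -0.01, 'ry': 0.0, 'rz': 1.0}
{'dx': -0.0, 'dy': 0.0, 'dz': 0.0, 'rx': 0.0, 'ry': 0.01, 'rz': 0.59}
{'dx': -0.0, 'dy': 0.0, 'dz': 0.0, 'rx': 0.0, 'ry': -0.0, 'rz': -0.0}
{'dx': -0.0, 'dy': 0.0, 'dz': 0.0, 'rx': 0.0, 'ry': -0.0, 'rz': -0.0}
{'dx': -0.0, 'dy': 0.0, 'dz': 0.0, 'rx': 0.0, 'ry': -0.0, 'rz': -0.0}
end [0.4999 0.2501 0.2501] left [ 0.0001 -0.0001 -0.0001] [ 0. -0. -0.]
```

Request:
jog_arm:
  steps:
    - {"fingers": -1, "dx": -0.75, "dy": -0.5, "dz": -0.04, "rz": 1}
    - {"fingers": -1, "dx": -0.8, "dy": -0.43, "dz": -0.04, "rz": 1}
    - {"fingers": -1, "dx": -0.83, "dy": -0.35, "dz": -0.04, "rz": 1}
    - {"fingers": -1, "dx": -0.85, "dy": -0.28, "dz": -0.04, "rz": 1}
    - {"fingers": -1, "dx": -0.88, "dy": -0.2, "dz": -0.04, "rz": 1}
    - {"fingers": -1, "dx": -0.9, "dy": -0.13, "dz": -0.04, "rz": 1}
    - {"fingers": -1, "dx": -0.9, "dy": -0.05, "dz": -0.04, "rz": 1}
    - {"fingers": -1, "dx": -0.9, "dy": 0.03, "dz": -0.04, "rz": 1}
    - {"fingers": -1, "dx": -0.9, "dy": 0.1, "dz": -0.04, "rz": 1}
    - {"fingers": -1, "dx": -0.88, "dy": 0.18, "dz": -0.04, "rz": 1}

```text
invalid input at $.steps[0]: expected keys fingers, dx, dy, dz, rx, ry, rz
```

```bash
python3 -c "
from h import *
print(robot.get_obs()['joints'])
plan(vw(.055,0,.22),YV,20,.9)"
```

```text
[-1.31049027  0.61585448 -0.012622    1.42475278  0.008095    1.10340498
 -0.04041631]
{'dx': -0.63, 'dy': -0.64, 'dz': 0.01, 'rx': -0.0, 'ry': 0.0, 'rz': 1.0}
{'dx': -0.68, 'dy': -0.59, 'dz': 0.01, 'rx': -0.0, 'ry': 0.0, 'rz': 1.0}
{'dx': -0.73, 'dy': -0.53, 'dz': 0.01, 'rx': -0.0, 'ry': 0.0, 'rz': 1.0}
{'dx': -0.77, 'dy': -0.46, 'dz': 0.01, 'rx': -0.0, 'ry': 0.0, 'rz': 1.0}
{'dx': -0.81, 'dy': -0.39, 'dz': 0.01, 'rx': -0.0, 'ry': 0.0, 'rz': 1.0}
{'dx': -0.84, 'dy': -0.32, 'dz': 0.01, 'rx': -0.0, 'ry': 0.0, 'rz': 1.0}
{'dx': -0.87, 'dy': -0.24, 'dz': 0.01, 'rx': -0.0, 'ry': 0.0, 'rz': 1.0}
{'dx': -0.88, 'dy': -0.17, 'dz': 0.01, 'rx': -0.0, 'ry': 0.0, 'rz': 1.0}
{'dx': -0.9, 'dy': -0.09, 'dz': 0.01, 'rx': -0.0, 'ry': 0.0, 'rz': 1.0}
{'dx': -0.9, 'dy': -0.01, 'dz': 0.01, 'rx': -0.0, 'ry': 0.0, 'rz': 1.0}
{'dx': -0.9, 'dy': 0.07, 'dz': 0.01, 'rx': -0.0, 'ry': 0.0, 'rz': 1.0}
{'dx': -0.89, 'dy': 0.14, 'dz': 0.01, 'rx': -0.0, 'ry': 0.0, 'rz': 1.0}
{'dx': -0.87, 'dy': 0.22, 'dz': 0.01, 'rx': -0.0, 'ry': 0.01, 'rz': 1.0}
{'dx': -0.85, 'dy': 0.3, 'dz': 0.01, 'rx': -0.0, 'ry': 0.0, 'rz': 1.0}
{'dx': -0.82, 'dy': 0.37, 'dz': 0.01, 'rx': -0.0, 'ry': 0.01, 'rz': 1.0}
{'dx': -0.79, 'dy': 0.44, 'dz': 0.01, 'rx': -0.01, 'ry': 0.0, 'rz': 1.0}
{'dx': -0.74, 'dy': 0.51, 'dz': 0.01, 'rx': 0.0, 'ry': 0.01, 'rz': 0.59}
{'dx': -0.72, 'dy': 0.54, 'dz': 0.01, 'rx': 0.0, 'ry': -0.0, 'rz': -0.0}
{'dx': -0.72, 'dy': 0.54, 'dz': 0.01, 'rx': 0.0, 'ry': -0.0, 'rz': -0.0}
{'dx': -0.72, 'dy': 0.54, 'dz': 0.02, 'rx': 0.0, 'ry': -0.0, 'rz': -0.0}
end [ 0.5193 -0.0143  0.2227] left [ 0.0773 -0.1464 -0.0027] [ 0. -0. -0.]
```

All seven keys are needed in each row.

Request:
jog_arm:
  steps:
    - {"fingers": -1, "dx": -0.75, "dy": -0.5, "dz": -0.04, "rx": 0, "ry": 0, "rz": 1}
    - {"fingers": -1, "dx": -0.8, "dy": -0.43, "dz": -0.04, "rx": 0, "ry": 0, "rz": 1}
    - {"fingers": -1, "dx": -0.83, "dy": -0.35, "dz": -0.04, "rx": 0, "ry": 0, "rz": 1}
    - {"fingers": -1, "dx": -0.85, "dy": -0.28, "dz": -0.04, "rx": 0, "ry": 0, "rz": 1}
    - {"fingers": -1, "dx": -0.88, "dy": -0.2, "dz": -0.04, "rx": 0, "ry": 0, "rz": 1}
    - {"fingers": -1, "dx": -0.9, "dy": -0.13, "dz": -0.04, "rx": 0, "ry": 0, "rz": 1}
    - {"fingers": -1, "dx": -0.9, "dy": -0.05, "dz": -0.04, "rx": 0, "ry": 0, "rz": 1}
    - {"fingers": -1, "dx": -0.9, "dy": 0.03, "dz": -0.04, "rx": 0, "ry": 0, "rz": 1}
    - {"fingers": -1, "dx": -0.9, "dy": 0.1, "dz": -0.04, "rx": 0, "ry": 0, "rz": 1}
    - {"fingers": -1, "dx": -0.88, "dy": 0.18, "dz": -0.04, "rx": 0, "ry": 0, "rz": 1}

```text
clock: 0.93
tcp_pos: [0.4109, 0.3405, 0.2384]
tcp_rot: [0.555, 0.832, -0.006, -0.005]
contact_force: [1.6, 0.5, -0.6]
gripper_width: 0.0
```

```bash
python3 -c "
from h import *
print(robot.get_obs()['joints'])
plan(vw(.055,0,.22),YV,20,.9)"
```

```text
[-0.89887712  0.44116836  0.25038165  1.74439503 -0.13383261  0.9877276
 -0.20245706]
{'dx': -0.9, 'dy': -0.03, 'dz': 0.03, 'rx': -0.03, 'ry': 0.01, 'rz': 1.0}
{'dx': -0.9, 'dy': 0.04, 'dz': 0.03, 'rx': -0.03, 'ry': 0.01, 'rz': 1.0}
{'dx': -0.89, 'dy': 0.12, 'dz': 0.03, 'rx': -0.03, 'ry': 0.0, 'rz': 1.0}
{'dx': -0.88, 'dy': 0.2, 'dz': 0.03, 'rx': -0.03, 'ry': 0.01, 'rz': 1.0}
{'dx': -0.86, 'dy': 0.28, 'dz': 0.03, 'rx': -0.03, 'ry': 0.0, 'rz': 1.0}
{'dx': -0.83, 'dy': 0.35, 'dz': 0.03, 'rx': -0.03, 'ry': 0.01, 'rz': 1.0}
{'dx': -0.8, 'dy': 0.42, 'dz': 0.03, 'rx': -0.01, 'ry': -0.0, 'rz': 0.38}
{'dx': -0.78, 'dy': 0.45, 'dz': 0.03, 'rx': 0.0, 'ry': -0.0, 'rz': 0.0}
{'dx': -0.78, 'dy': 0.44, 'dz': 0.03, 'rx': 0.0, 'ry': -0.0, 'rz': 0.0}
{'dx': -0.78, 'dy': 0.45, 'dz': 0.03, 'rx': 0.0, 'ry': -0.0, 'rz': 0.0}
{'dx': -0.78, 'dy': 0.44, 'dz': 0.03, 'rx': 0.0, 'ry': -0.0, 'rz': 0.0}
{'dx': -0.78, 'dy': 0.44, 'dz': 0.03, 'rx': 0.0, 'ry': -0.0, 'rz': 0.0}
{'dx': -0.78, 'dy': 0.45, 'dz': 0.03, 'rx': 0.0, 'ry': -0.0, 'rz': 0.0}
{'dx': -0.78, 'dy': 0.44, 'dz': 0.03, 'rx': 0.0, 'ry': -0.0, 'rz': 0.0}
{'dx': -0.67, 'dy': 0.38, 'dz': 0.03, 'rx': 0.0, 'ry': -0.0, 'rz': 0.0}
{'dx': 0.0, 'dy': 0.0, 'dz': 0.0, 'rx': 0.0, 'ry': -0.0, 'rz': 0.0}
{'dx': 0.0, 'dy': 0.0, 'dz': 0.0, 'rx': 0.0, 'ry': -0.0, 'rz': 0.0}
{'dx': 0.0, 'dy': 0.0, 'dz': 0.0, 'rx': 0.0, 'ry': -0.0, 'rz': 0.0}
{'dx': 0.0, 'dy': 0.0, 'dz': 0.0, 'rx': 0.0, 'ry': -0.0, 'rz': 0.0}
{'dx': 0.0, 'dy': 0.0, 'dz': 0.0, 'rx': 0.0, 'ry': -0.0, 'rz': 0.0}
end [ 0.5966 -0.1608  0.2201] left [ 0.0001  0.0001 -0.0001] [ 0. -0.  0.]
```

Request:
jog_arm:
  steps:
    - {"fingers": -1, "dx": -0.9, "dy": 0.0, "dz": 0, "rx": -0.03, "ry": 0.01, "rz": 1}
    - {"fingers": -1, "dx": -0.9, "dy": 0.05, "dz": 0, "rx": -0.03, "ry": 0.01, "rz": 1}
    - {"fingers": -1, "dx": -0.9, "dy": 0.12, "dz": 0, "rx": -0.03, "ry": 0, "rz": 1}
    - {"fingers": -1, "dx": -0.88, "dy": 0.2, "dz": 0, "rx": -0.03, "ry": 0, "rz": 1}
    - {"fingers": -1, "dx": -0.86, "dy": 0.28, "dz": 0, "rx": -0.03, "ry": 0, "rz": 1}
    - {"fingers": -1, "dx": -0.83, "dy": 0.35, "dz": 0, "rx": -0.03, "ry": 0, "rz": 1}
    - {"fingers": -1, "dx": -0.8, "dy": 0.42, "dz": 0, "rx": 0, "ry": 0, "rz": 0.8}
    - {"fingers": -1, "dx": -0.78, "dy": 0.45, "dz": 0, "rx": 0, "ry": 0, "rz": 0.4}
    - {"fingers": -1, "dx": -0.78, "dy": 0.45, "dz": 0, "rx": 0, "ry": 0, "rz": 0.2}
    - {"fingers": -1, "dx": -0.78, "dy": 0.45, "dz": 0, "rx": 0, "ry": 0, "rz": 0}

```text
clock: 1.77
tcp_pos: [0.5288, -0.0175, 0.236]
tcp_rot: [0.801, 0.599, -0.001, -0.0]
contact_force: [1.5, 0.8, -0.7]
gripper_width: 0.0001
```

```bash
python3 -c "
from h import *
print(robot.get_obs()['joints'])
plan(vw(.055,0,.22),YV,10,.9)"
```

```text
[-0.3324115   0.45459301  0.47955006  1.77508777 -0.2454665   0.97364583
 -0.04220205]
{'dx': -0.67, 'dy': 0.6, 'dz': 0.09, 'rx': -0.01, 'ry': 0.02, 'rz': -1.0}
{'dx': -0.72, 'dy': 0.54, 'dz': 0.09, 'rx': -0.01, 'ry': 0.0, 'rz': -0.42}
{'dx': -0.74, 'dy': 0.51, 'dz': 0.09, 'rx': -0.0, 'ry': 0.0, 'rz': 0.0}
{'dx': -0.74, 'dy': 0.51, 'dz': 0.09, 'rx': -0.0, 'ry': 0.0, 'rz': 0.0}
{'dx': -0.3, 'dy': 0.21, 'dz': 0.04, 'rx': -0.0, 'ry': 0.0, 'rz': 0.0}
{'dx': 0.0, 'dy': -0.0, 'dz': 0.0, 'rx': -0.0, 'ry': 0.0, 'rz': 0.0}
{'dx': 0.0, 'dy': -0.0, 'dz': 0.0, 'rx': -0.0, 'ry': 0.0, 'rz': 0.0}
{'dx': 0.0, 'dy': -0.0, 'dz': 0.0, 'rx': -0.0, 'ry': 0.0, 'rz': 0.0}
{'dx': 0.0, 'dy': -0.0, 'dz': 0.0, 'rx': -0.0, 'ry': 0.0, 'rz': 0.0}
{'dx': 0.0, 'dy': -0.0, 'dz': 0.0, 'rx': -0.0, 'ry': 0.0, 'rz': 0.0}
end [ 0.5966 -0.1608  0.22  ] left [ 0.      0.0001 -0.    ] [-0.  0.  0.]
```

Request:
jog_arm:
  steps:
    - {"fingers": -1, "dx": -0.67, "dy": 0.6, "dz": 0, "rx": 0, "ry": 0, "rz": -1}
    - {"fingers": -1, "dx": -0.72, "dy": 0.54, "dz": 0, "rx": 0, "ry": 0, "rz": -0.4}
    - {"fingers": -1, "dx": -0.74, "dy": 0.5, "dz": 0, "rx": 0, "ry": 0, "rz": 0}
    - {"fingers": -1, "dx": -0.7, "dy": 0.5, "dz": 0, "rx": 0, "ry": 0, "rz": 0}
    - {"fingers": -1, "dx": -0.3, "dy": 0.2, "dz": 0.0, "rx": 0, "ry": 0, "rz": 0}
    - {"fingers": -1, "dx": 0, "dy": 0, "dz": 0, "rx": 0, "ry": 0, "rz": 0}

```text
clock: 2.27
tcp_pos: [0.5949, -0.1769, 0.2331]
tcp_rot: [0.765, 0.644, -0.005, 0.0]
contact_force: [-1.3, 0.2, -0.3]
gripper_width: 0.0003
```

```bash
python3 -c "
from h import *
o=robot.get_obs();print(o['joints'],o['contact_force'],tov(np.array(o['tcp_pos'])))
plan(vw(.055,0,.2),YV,4,.9)
c=robot.read_camera('wrist');cv2.imwrite('pics/w1.png',c['image'])"
```

```text
[-0.00669622  0.59931619  0.43861308  1.51644597 -0.26292858  1.09095061
  0.31579262] [-1.3029173   0.18643669 -0.25635271] [ 0.03878468 -0.00091299  0.23312205]
{'dx': 0.4, 'dy': -0.02, 'dz': 0.81, 'rx': -0.08, 'ry': 0.09, 'rz': -0.1}
{'dx': 0.01, 'dy': -0.0, 'dz': 0.01, 'rx': 0.0, 'ry': 0.0, 'rz': 0.0}
{'dx': 0.0, 'dy': -0.0, 'dz': 0.0, 'rx': 0.0, 'ry': 0.0, 'rz': 0.0}
{'dx': 0.0, 'dy': -0.0, 'dz': 0.0, 'rx': 0.0, 'ry': 0.0, 'rz': 0.0}
end [ 0.5967 -0.1608  0.2002] left [-0.      0.0001 -0.0002] [0. 0. 0.]
```

View pics/w1.png

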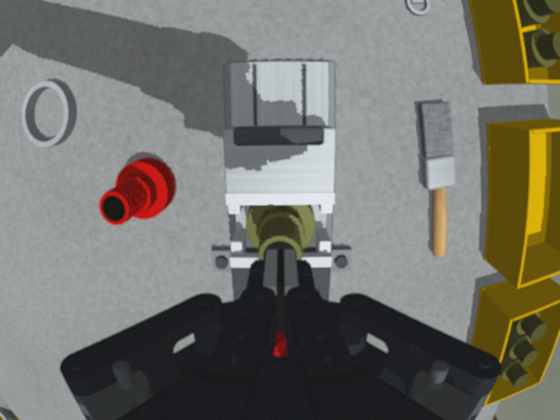

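The olive shell is at (282,225), the push plate at (278,135) and the red look-alike at (145,188). The fingers line up with the vise axis. I'm descending between the neck and the plate.

Request:
jog_arm:
  steps:
    - {"fingers": -1, "dx": 0.4, "dy": -0.02, "dz": 0.4, "rx": -0.08, "ry": 0.09, "rz": -0.1}
    - {"fingers": -1, "dx": 0.05, "dy": 0, "dz": 0.6, "rx": 0, "ry": 0, "rz": 0}
    - {"fingers": -1, "dx": 0, "dy": 0, "dz": 0.4, "rx": 0, "ry": 0, "rz": 0}
    - {"fingers": -1, "dx": 0, "dy": 0, "dz": 0, "rx": 0, "ry": 0, "rz": 0}

```text
clock: 2.65
tcp_pos: [0.5955, -0.1499, 0.1754]
tcp_rot: [0.76, 0.649, 0.002, -0.003]
contact_force: [-0.0, -0.4, -0.5]
gripper_width: -0.0002
```

```bash
python3 -c "
from h import *
o=robot.get_obs();print(o['contact_force'],tov(np.array(o['tcp_pos'])))
plan(vw(.057,0,.112),YV,4,.5)"
```

```text
[-0.0133448  -0.37595139 -0.45608589] [0.06547288 0.00291786 0.17536633]
{'dx': -0.07, 'dy': 0.02, 'dz': 0.49, 'rx': -0.02, 'ry': -0.08, 'rz': 0.07}
{'dx': -0.07, 'dy': 0.02, 'dz': 0.5, 'rx': -0.0, 'ry': 0.0, 'rz': 0.0}
{'dx': -0.06, 'dy': 0.03, 'dz': 0.5, 'rx': -0.0, 'ry': 0.0, 'rz': 0.0}
{'dx': -0.02, 'dy': 0.0, 'dz': 0.09, 'rx': -0.0, 'ry': 0.0, 'rz': 0.0}
end [ 0.5968 -0.1589  0.1121] left [ 0.0002  0.0002 -0.0001] [-0.  0.  0.]
```

Request:
jog_arm:
  steps:
    - {"fingers": -1, "dx": -0.12, "dy": 0.04, "dz": 0.3, "rx": -0.02, "ry": -0.08, "rz": 0.07}
    - {"fingers": -1, "dx": -0.08, "dy": 0.02, "dz": 0.3, "rx": 0, "ry": 0, "rz": 0}
    - {"fingers": -1, "dx": -0.03, "dy": 0.02, "dz": 0.3, "rx": 0, "ry": 0, "rz": 0}
    - {"fingers": -1, "dx": 0, "dy": 0, "dz": 0.3, "rx": 0, "ry": 0, "rz": 0}
    - {"fingers": -1, "dx": 0, "dy": 0, "dz": 0, "rx": 0, "ry": 0, "rz": 0}
    - {"fingers": -1, "dx": 0, "dy": 0, "dz": 0, "rx": 0, "ry": 0, "rz": 0}

```text
clock: 3.15
tcp_pos: [0.5975, -0.1505, 0.1266]
tcp_rot: [0.759, 0.651, 0.002, -0.002]
contact_force: [-0.0, -1.0, 0.6]
gripper_width: 0.0003
```

```bash
python3 -c "
from h import *
o=robot.get_obs();print(o['contact_force'],tov(np.array(o['tcp_pos'])))
plan(vw(.125,0,.112),YV,9,.25)"
```

```text
[-0.00297732 -1.02990074  0.63299072] [0.06524368 0.00086336 0.12659228]
{'dx': 0.24, 'dy': 0.01, 'dz': 0.06, 'rx': -0.01, 'ry': -0.07, 'rz': 0.12}
{'dx': 0.24, 'dy': 0.0, 'dz': 0.06, 'rx': 0.0, 'ry': 0.0, 'rz': 0.0}
{'dx': 0.24, 'dy': 0.0, 'dz': 0.06, 'rx': 0.0, 'ry': 0.0, 'rz': 0.0}
{'dx': 0.24, 'dy': 0.0, 'dz': 0.06, 'rx': 0.0, 'ry': 0.0, 'rz': 0.0}
{'dx': 0.24, 'dy': 0.01, 'dz': 0.06, 'rx': 0.0, 'ry': 0.0, 'rz': 0.0}
{'dx': 0.24, 'dy': 0.0, 'dz': 0.05, 'rx': 0.0, 'ry': 0.0, 'rz': 0.0}
{'dx': 0.05, 'dy': 0.0, 'dz': 0.02, 'rx': 0.0, 'ry': 0.0, 'rz': 0.0}
{'dx': 0.0, 'dy': 0.0, 'dz': -0.0, 'rx': 0.0, 'ry': 0.0, 'rz': 0.0}
{'dx': 0.0, 'dy': 0.0, 'dz': -0.0, 'rx': 0.0, 'ry': 0.0, 'rz': 0.0}
end [ 0.6078 -0.0918  0.1118] left [0.0002 0.0001 0.0002] [0. 0. 0.]
```

Request:
jog_arm:
  steps:
    - {"fingers": -1, "dx": 0.2, "dy": 0, "dz": 0.15, "rx": 0, "ry": -0.07, "rz": 0.1}
    - {"fingers": -1, "dx": 0.2, "dy": 0, "dz": 0.15, "rx": 0, "ry": 0, "rz": 0}
    - {"fingers": -1, "dx": 0.2, "dy": 0, "dz": 0.1, "rx": 0, "ry": 0, "rz": 0}
    - {"fingers": -1, "dx": 0.2, "dy": 0, "dz": 0, "rx": 0, "ry": 0, "rz": 0}
    - {"fingers": -1, "dx": 0.2, "dy": 0, "dz": 0, "rx": 0, "ry": 0, "rz": 0}
    - {"fingers": -1, "dx": 0.2, "dy": 0, "dz": 0, "rx": 0, "ry": 0, "rz": 0}
    - {"fingers": -1, "dx": 0.2, "dy": 0, "dz": 0, "rx": 0, "ry": 0, "rz": 0}
    - {"fingers": -1, "dx": 0, "dy": 0, "dz": 0, "rx": 0, "ry": 0, "rz": 0}

```text
clock: 3.82
tcp_pos: [0.605, -0.118, 0.114]
tcp_rot: [0.767, 0.642, -0.012, 0.018]
contact_force: [0.4, 1.1, -0.7]
gripper_width: 0.0
```

```bash
python3 -c "
from h import *
o=robot.get_obs();print(o['contact_force'],tov(np.array(o['tcp_pos'])),o['joints'])
plan(vw(.134,0,.112),YV,2,.9)"
```

```text
[ 0.38817855  1.11146597 -0.69313364] [ 0.09849161 -0.00128091  0.11396595] [-0.10853771  0.71879246  0.41412754  1.67590501 -0.31987458  0.8027254
  0.25641764]
{'dx': 0.89, 'dy': -0.04, 'dz': 0.01, 'rx': 0.13, 'ry': 0.46, 'rz': -0.16}
{'dx': -0.0, 'dy': -0.0, 'dz': 0.0, 'rx': 0.0, 'ry': 0.0, 'rz': -0.0}
end [ 0.6097 -0.0828  0.1121] left [-0.0002 -0.     -0.0001] [ 0.  0. -0.]
```

Request:
jog_arm:
  steps:
    - {"fingers": -1, "dx": 0.22, "dy": -0.02, "dz": 0, "rx": 0.1, "ry": 0.4, "rz": -0.15}
    - {"fingers": -1, "dx": 0.22, "dy": 0, "dz": 0, "rx": 0, "ry": 0, "rz": 0}
    - {"fingers": -1, "dx": 0.22, "dy": 0, "dz": 0, "rx": 0, "ry": 0, "rz": 0}
    - {"fingers": -1, "dx": 0.22, "dy": 0, "dz": 0, "rx": 0, "ry": 0, "rz": 0}
    - {"fingers": -1, "dx": 0.2, "dy": 0, "dz": 0, "rx": 0, "ry": 0, "rz": 0}
    - {"fingers": -1, "dx": 0.05, "dy": 0, "dz": 0, "rx": 0, "ry": 0, "rz": 0}

```text
clock: 4.32
tcp_pos: [0.6086, -0.0947, 0.1141]
tcp_rot: [0.767, 0.641, -0.012, 0.016]
contact_force: [-0.1, -0.7, -0.2]
gripper_width: 0.0001
```

```bash
python3 -c "
from h import *
o=robot.get_obs();print(o['contact_force'],tov(np.array(o['tcp_pos'])))
plan(vw(.136,0,.112),YV,2,.9)"
```

```text
[-0.05294308 -0.71142902 -0.16254634] [ 0.12212558 -0.0010655   0.1141346 ]
{'dx': 0.35, 'dy': -0.03, 'dz': 0.04, 'rx': 0.1, 'ry': 0.44, 'rz': -0.17}
{'dx': -0.0, 'dy': -0.0, 'dz': -0.0, 'rx': -0.0, 'ry': -0.0, 'rz': -0.0}
end [ 0.6099 -0.0808  0.112 ] left [-0.0001 -0.0001  0.    ] [-0. -0. -0.]
```

Request:
jog_arm:
  steps:
    - {"fingers": -1, "dx": 0.22, "dy": -0.02, "dz": 0, "rx": 0.1, "ry": 0.4, "rz": -0.15}
    - {"fingers": -1, "dx": 0.22, "dy": 0, "dz": 0, "rx": 0, "ry": 0.2, "rz": 0}
    - {"fingers": -1, "dx": 0.22, "dy": 0, "dz": 0, "rx": 0, "ry": 0, "rz": 0}
    - {"fingers": -1, "dx": 0.2, "dy": 0, "dz": 0, "rx": 0, "ry": 0, "rz": 0}

```text
clock: 4.65
tcp_pos: [0.6104, -0.083, 0.114]
tcp_rot: [0.767, 0.641, -0.005, 0.007]
contact_force: [-2.8, -13.3, -2.2]
gripper_width: 0.0002
```

```bash
python3 -c "
from h import *
o=robot.get_obs();print(o['contact_force'],tov(np.array(o['tcp_pos'])))
c=robot.read_camera('side'); v=tov(cloud(c)).reshape(-1,3); v=v[(v[:,0]>-.03)&(v[:,0]<.2)&(abs(v[:,1])<.04)]
p=v[(v[:,2]>.115)&(v[:,2]<.14)&(v[:,0]>.04)];print(len(p),np.percentile(p[:,0],[2,10,50,90,98]))
j=v[(abs(v[:,2]-.09)<.004)&(v[:,0]>.03)];print(np.percentile(j[:,0],[1,5,50]))
cv2.imwrite('pics/s2.png',cv2.resize(c['image'][170:310,220:400],None,fx=3,fy=3))"
```

```text
[ -2.84195486 -13.31854417  -2.18265095] [ 0.13398309 -0.00096195  0.11396928]
151 [0.1218877  0.12372722 0.14543766 0.14964366 0.1516533 ]
[0.08412114 0.08634885 0.11613277]
```

View pics/s2.png

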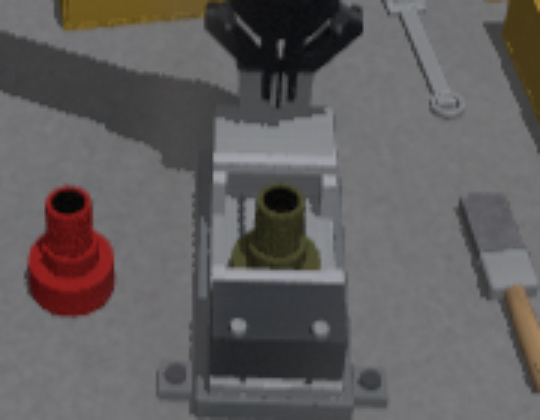

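The jaw is open about 57–58 mm, with the plate in the top row of the crop. The shell at crop (280,220) still stands in place and the red part is untouched. One small extra push, then I back off and raise.

Request:
jog_arm:
  steps:
    - {"fingers": -1, "dx": 0.15, "dy": 0, "dz": 0, "rx": 0, "ry": 0, "rz": 0}
    - {"fingers": -1, "dx": 0, "dy": 0, "dz": 0, "rx": 0, "ry": 0, "rz": 0}
    - {"fingers": -1, "dx": -0.5, "dy": 0, "dz": 0, "rx": 0, "ry": 0.2, "rz": 0}
    - {"fingers": -1, "dx": -0.3, "dy": 0, "dz": -0.3, "rx": 0, "ry": 0, "rz": 0}
    - {"fingers": -1, "dx": 0, "dy": 0, "dz": -0.8, "rx": 0, "ry": 0, "rz": 0}
    - {"fingers": -1, "dx": 0, "dy": 0, "dz": -0.8, "rx": 0, "ry": 0, "rz": 0}
    - {"fingers": 1, "dx": 0, "dy": 0, "dz": -0.8, "rx": 0, "ry": 0, "rz": 0}
    - {"fingers": 1, "dx": -0.3, "dy": 0, "dz": -0.3, "rx": 0, "ry": 0, "rz": 0}
    - {"fingers": 1, "dx": 0, "dy": 0, "dz": 0, "rx": 0, "ry": 0, "rz": 0}

```text
clock: 5.45
tcp_pos: [0.6029, -0.1189, 0.2418]
tcp_rot: [0.767, 0.642, 0.002, 0.0]
contact_force: [0.1, -0.6, -0.4]
gripper_width: 0.0358
```

```bash
cat >> h.py <<'E'
def st(): o=robot.get_obs();print(o['contact_force'].round(1),tov(np.array(o['tcp_pos'])).round(4),o['gripper_width'])
def neck():
    for n in("scene","side"):
        v=tov(cloud(robot.read_camera(n))).reshape(-1,3); k=v[(v[:,2]>.1)&(v[:,2]<.138)&(abs(v[:,0])<.035)&(abs(v[:,1])<.035)]
        f=least_squares(lambda q:np.hypot(k[:,0]-q[0],k[:,1]-q[1])-.018,[0,0],loss="soft_l1",f_scale=.002)
        p=v[(v[:,2]>.115)&(v[:,2]<.145)&(v[:,0]>.06)&(v[:,0]<.2)&(abs(v[:,1])<.035)]; print(n,"neck",len(k),f.x,"plate",np.median(p[:,0]) if len(p) else None)
from scipy.optimize import least_squares
E
python3 -c "
from h import *
st(); neck(); plan(vw(0,0,.21),YV,6,.7)"
```

```text
[ 0.1 -0.6 -0.4] [0.0973 0.0006 0.2418] 0.03582804394328436
scene neck 129 [-0.00072976 -0.0012383 ] plate 0.15517080171619071
side neck 190 [0.00043117 0.00126791] plate 0.14882030013134484
{'dx': -0.67, 'dy': 0.02, 'dz': 0.19, 'rx': -0.02, 'ry': -0.07, 'rz': -0.12}
{'dx': -0.67, 'dy': 0.01, 'dz': 0.19, 'rx': 0.0, 'ry': 0.0, 'rz': -0.0}
{'dx': -0.67, 'dy': 0.01, 'dz': 0.19, 'rx': 0.0, 'ry': 0.0, 'rz': -0.0}
{'dx': -0.52, 'dy': 0.01, 'dz': 0.14, 'rx': 0.0, 'ry': 0.0, 'rz': -0.0}
{'dx': 0.0, 'dy': -0.0, 'dz': 0.0, 'rx': 0.0, 'ry': 0.0, 'rz': -0.0}
{'dx': 0.0, 'dy': -0.0, 'dz': 0.0, 'rx': 0.0, 'ry': 0.0, 'rz': -0.0}
end [ 0.5879 -0.2151  0.2101] left [-0.0002  0.0001 -0.0001] [ 0.  0. -0.]
```

Request:
jog_arm:
  steps:
    - {"fingers": 1, "dx": -0.6, "dy": 0.02, "dz": 0.1, "rx": 0, "ry": 0, "rz": -0.1}
    - {"fingers": 1, "dx": -0.65, "dy": 0, "dz": 0.1, "rx": 0, "ry": 0, "rz": 0}
    - {"fingers": 1, "dx": -0.65, "dy": 0, "dz": 0.1, "rx": 0, "ry": 0, "rz": 0}
    - {"fingers": 1, "dx": -0.4, "dy": 0, "dz": 0.1, "rx": 0, "ry": 0, "rz": 0}
    - {"fingers": 1, "dx": 0, "dy": 0, "dz": 0, "rx": 0, "ry": 0, "rz": 0}
    - {"fingers": 1, "dx": 0, "dy": 0, "dz": 0, "rx": 0, "ry": 0, "rz": 0}

```text
clock: 6.05
tcp_pos: [0.5871, -0.1934, 0.211]
tcp_rot: [0.758, 0.652, 0.002, -0.014]
contact_force: [-0.1, -0.4, -0.2]
gripper_width: 0.0851
```

```bash
python3 -c "
from h import *
st(); plan(vw(0,0,.17),YV,4,.4)"
```

```text
[-0.1 -0.4 -0.2] [0.0213 0.0041 0.211 ] 0.08512565092385559
{'dx': -0.19, 'dy': 0.04, 'dz': 0.35, 'rx': -0.21, 'ry': -0.24, 'rz': 0.15}
{'dx': -0.18, 'dy': 0.04, 'dz': 0.35, 'rx': -0.0, 'ry': -0.0, 'rz': -0.0}
{'dx': -0.17, 'dy': 0.03, 'dz': 0.32, 'rx': -0.0, 'ry': -0.0, 'rz': -0.0}
{'dx': 0.0, 'dy': -0.0, 'dz': -0.0, 'rx': -0.0, 'ry': -0.0, 'rz': -0.0}
end [ 0.5878 -0.215   0.17  ] left [-0.0001  0.      0.    ] [-0. -0. -0.]
```

Request:
jog_arm:
  steps:
    - {"fingers": 1, "dx": -0.2, "dy": 0.04, "dz": 0.2, "rx": -0.2, "ry": -0.24, "rz": 0.15}
    - {"fingers": 1, "dx": -0.2, "dy": 0.04, "dz": 0.2, "rx": 0, "ry": 0, "rz": 0}
    - {"fingers": 1, "dx": -0.2, "dy": 0.03, "dz": 0.2, "rx": 0, "ry": 0, "rz": 0}
    - {"fingers": 1, "dx": 0, "dy": 0, "dz": 0.1, "rx": 0, "ry": 0, "rz": 0}
    - {"fingers": 1, "dx": 0, "dy": 0, "dz": 0, "rx": 0, "ry": 0, "rz": 0}
    - {"fingers": 1, "dx": 0, "dy": 0, "dz": 0, "rx": 0, "ry": 0, "rz": 0}

```text
clock: 6.55
tcp_pos: [0.5892, -0.2081, 0.177]
tcp_rot: [0.759, 0.651, 0.001, -0.006]
contact_force: [0.2, -0.3, 1.1]
gripper_width: 0.0855
```

```bash
python3 -c "
from h import *
st(); plan(vw(0,0,.10),YV,6,.4)"
```

```text
[ 0.2 -0.3  1.1] [ 0.007  -0.0004  0.177 ] 0.08548291045277244
{'dx': -0.04, 'dy': 0.0, 'dz': 0.4, 'rx': -0.09, 'ry': -0.11, 'rz': 0.12}
{'dx': -0.04, 'dy': -0.0, 'dz': 0.4, 'rx': -0.0, 'ry': 0.0, 'rz': -0.0}
{'dx': -0.04, 'dy': -0.0, 'dz': 0.4, 'rx': -0.0, 'ry': 0.0, 'rz': -0.0}
{'dx': -0.03, 'dy': -0.0, 'dz': 0.4, 'rx': -0.0, 'ry': 0.0, 'rz': -0.0}
{'dx': -0.03, 'dy': -0.01, 'dz': 0.32, 'rx': -0.0, 'ry': 0.0, 'rz': -0.0}
{'dx': 0.0, 'dy': 0.0, 'dz': 0.0, 'rx': -0.0, 'ry': 0.0, 'rz': -0.0}
end [ 0.5876 -0.215   0.1001] left [ 0.0001  0.     -0.0001] [-0.  0. -0.]
```

Request:
jog_arm:
  steps:
    - {"fingers": 1, "dx": -0.1, "dy": 0, "dz": 0.4, "rx": -0.09, "ry": -0.1, "rz": 0.12}
    - {"fingers": 1, "dx": -0.08, "dy": 0, "dz": 0.4, "rx": 0, "ry": 0, "rz": 0}
    - {"fingers": 1, "dx": -0.05, "dy": 0, "dz": 0.4, "rx": 0, "ry": 0, "rz": 0}
    - {"fingers": 1, "dx": -0.03, "dy": 0, "dz": 0.4, "rx": 0, "ry": 0, "rz": 0}
    - {"fingers": 1, "dx": 0, "dy": 0, "dz": 0.2, "rx": 0, "ry": 0, "rz": 0}
    - {"fingers": 1, "dx": 0, "dy": 0, "dz": 0, "rx": 0, "ry": 0, "rz": 0}
    - {"fingers": 1, "dx": 0, "dy": 0, "dz": 0, "rx": 0, "ry": 0, "rz": 0}

```text
clock: 7.13
tcp_pos: [0.5924, -0.2155, 0.1057]
tcp_rot: [0.761, 0.649, 0.004, 0.002]
contact_force: [-0.2, 0.1, 0.6]
gripper_width: 0.0855
```

```bash
python3 -c "
from h import *
st(); plan(vw(0,0,.10),YV,2,.4)"
```

```text
[-0.2  0.1  0.6] [ 0.0003 -0.0047  0.1057] 0.0855271953365729
{'dx': -0.01, 'dy': -0.12, 'dz': 0.14, 'rx': 0.1, 'ry': -0.04, 'rz': 0.05}
{'dx': 0.0, 'dy': 0.0, 'dz': 0.0, 'rx': -0.0, 'ry': 0.0, 'rz': 0.0}
end [ 0.5877 -0.2151  0.1001] left [ 0.      0.0001 -0.0001] [-0.  0.  0.]
```

Request:
jog_arm:
  steps:
    - {"fingers": 1, "dx": 0, "dy": -0.12, "dz": 0.12, "rx": 0.1, "ry": -0.04, "rz": 0.05}
    - {"fingers": 1, "dx": 0, "dy": -0.03, "dz": 0.04, "rx": 0, "ry": 0, "rz": 0}
    - {"fingers": 1, "dx": 0, "dy": 0, "dz": 0, "rx": 0, "ry": 0, "rz": 0}

```text
clock: 7.38
tcp_pos: [0.5877, -0.2144, 0.1012]
tcp_rot: [0.762, 0.647, 0.001, 0.001]
contact_force: [-1.1, 0.5, 0.6]
gripper_width: 0.0853
```

```bash
python3 -c "
from h import *
st(); plan(vw(0,0,.10),YV,1,.4)
W=cloud(robot.read_camera('side'));v=tov(W);m=(v[...,2]>.143)&(v[...,2]<.18)&(abs(v[...,0])<.02)
c=robot.read_camera('wrist');cv2.imwrite('pics/w3.png',c['image'])"
```

```text
[-1.1  0.5  0.6] [6.000e-04 1.000e-04 1.012e-01] 0.08528480662894697
{'dx': -0.02, 'dy': 0.0, 'dz': 0.03, 'rx': 0.03, 'ry': 0.01, 'rz': 0.01}
end [ 0.5876 -0.2151  0.1   ] left [0.0001 0.0001 0.    ] [ 0. -0.  0.]
```

View pics/w3.png

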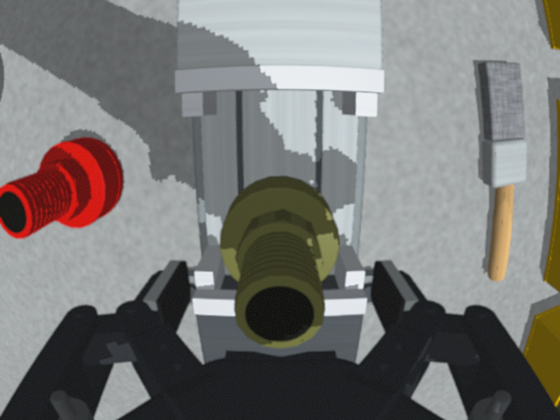

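The neck at (280,310) is centred between the open fingers at (175,290) and (390,290). The sliding jaw is well clear at the top. Closing.

Request:
jog_arm:
  steps:
    - {"fingers": -1, "dx": 0, "dy": 0, "dz": 0, "rx": 0, "ry": 0, "rz": 0}
    - {"fingers": -1, "dx": 0, "dy": 0, "dz": 0, "rx": 0, "ry": 0, "rz": 0}
    - {"fingers": -1, "dx": 0, "dy": 0, "dz": 0, "rx": 0, "ry": 0, "rz": 0}
    - {"fingers": -1, "dx": 0, "dy": 0, "dz": 0, "rx": 0, "ry": 0, "rz": 0}
    - {"fingers": -1, "dx": 0, "dy": 0, "dz": 0, "rx": 0, "ry": 0, "rz": 0}
    - {"fingers": -1, "dx": 0, "dy": 0, "dz": 0, "rx": 0, "ry": 0, "rz": 0}
    - {"fingers": -1, "dx": 0, "dy": 0, "dz": 0, "rx": 0, "ry": 0, "rz": 0}
    - {"fingers": -1, "dx": 0, "dy": 0, "dz": 0, "rx": 0, "ry": 0, "rz": 0}

```text
clock: 8.15
tcp_pos: [0.5884, -0.2147, 0.1028]
tcp_rot: [0.762, 0.647, 0.002, 0.002]
contact_force: [-0.9, -1.0, 0.8]
gripper_width: 0.0346
```

```bash
python3 -c "
from h import *
st(); plan(vw(.03,0,.10),YV,3,.3)"
```

```text
[-0.9 -1.   0.8] [ 0.0004 -0.0007  0.1028] 0.034642745120597354
{'dx': 0.3, 'dy': -0.01, 'dz': 0.03, 'rx': 0.06, 'ry': 0.01, 'rz': 0.01}
{'dx': 0.3, 'dy': -0.0, 'dz': 0.03, 'rx': 0.0, 'ry': -0.0, 'rz': -0.0}
{'dx': 0.14, 'dy': -0.01, 'dz': 0.01, 'rx': 0.0, 'ry': -0.0, 'rz': -0.0}
end [ 0.5925 -0.1854  0.1   ] left [ 0.0001 -0.     -0.    ] [ 0. -0. -0.]
```

Request:
jog_arm:
  steps:
    - {"fingers": -1, "dx": 0.05, "dy": 0, "dz": -0.03, "rx": 0, "ry": 0, "rz": 0}
    - {"fingers": -1, "dx": 0.12, "dy": 0, "dz": -0.02, "rx": 0, "ry": 0, "rz": 0}
    - {"fingers": -1, "dx": 0.15, "dy": 0, "dz": 0, "rx": 0, "ry": 0, "rz": 0}
    - {"fingers": -1, "dx": 0.15, "dy": 0, "dz": 0, "rx": 0, "ry": 0, "rz": 0}
    - {"fingers": -1, "dx": 0, "dy": 0, "dz": 0, "rx": 0, "ry": 0, "rz": 0}

```text
clock: 8.57
tcp_pos: [0.5901, -0.1948, 0.103]
tcp_rot: [0.763, 0.647, 0.0, 0.001]
contact_force: [-0.8, -0.1, 0.4]
gripper_width: 0.0351
```

```bash
python3 -c "
from h import *
st(); plan(vw(.03,0,.10),YV,3,.3)"
```

```text
[-0.8 -0.1  0.4] [0.0204 0.0009 0.103 ] 0.03509015534867043
{'dx': 0.24, 'dy': 0.02, 'dz': 0.07, 'rx': 0.02, 'ry': 0.02, 'rz': -0.0}
{'dx': 0.0, 'dy': 0.0, 'dz': 0.0, 'rx': -0.0, 'ry': -0.0, 'rz': -0.0}
{'dx': 0.0, 'dy': 0.0, 'dz': 0.0, 'rx': -0.0, 'ry': -0.0, 'rz': -0.0}
end [ 0.5925 -0.1854  0.1002] left [ 0.0001  0.     -0.0002] [-0. -0. -0.]
```

Request:
jog_arm:
  steps:
    - {"fingers": -1, "dx": 0.12, "dy": 0.02, "dz": 0, "rx": 0.02, "ry": 0, "rz": 0}
    - {"fingers": -1, "dx": 0.1, "dy": 0, "dz": 0, "rx": 0, "ry": 0, "rz": 0}
    - {"fingers": -1, "dx": 0, "dy": 0, "dz": 0, "rx": 0, "ry": 0, "rz": 0}
    - {"fingers": -1, "dx": 0, "dy": 0, "dz": -0.1, "rx": 0, "ry": 0, "rz": 0}
    - {"fingers": -1, "dx": 0, "dy": 0, "dz": -0.1, "rx": 0, "ry": 0, "rz": 0}
    - {"fingers": -1, "dx": 0, "dy": 0, "dz": 0, "rx": 0, "ry": 0, "rz": 0}

```text
clock: 9.07
tcp_pos: [0.5924, -0.1831, 0.1107]
tcp_rot: [0.762, 0.648, -0.001, -0.001]
contact_force: [-1.1, -0.9, -3.2]
gripper_width: 0.0346
```

```bash
python3 -c "
from h import *
st(); plan(vw(.03,0,.17),YV,3,.6)
c=robot.read_camera('side');cv2.imwrite('pics/s4.png',cv2.resize(c['image'][170:310,220:400],None,fx=3,fy=3))"
```

```text
[-1.1 -0.9 -3.2] [0.0323 0.0005 0.1107] 0.0346053923445944
{'dx': -0.02, 'dy': 0.0, 'dz': -0.6, 'rx': -0.03, 'ry': 0.0, 'rz': 0.02}
{'dx': -0.03, 'dy': 0.01, 'dz': -0.6, 'rx': 0.0, 'ry': 0.0, 'rz': 0.0}
{'dx': -0.01, 'dy': 0.0, 'dz': -0.28, 'rx': 0.0, 'ry': 0.0, 'rz': 0.0}
end [ 0.5925 -0.1855  0.1699] left [0.0001 0.0001 0.0001] [0. 0. 0.]
```

View pics/s4.png

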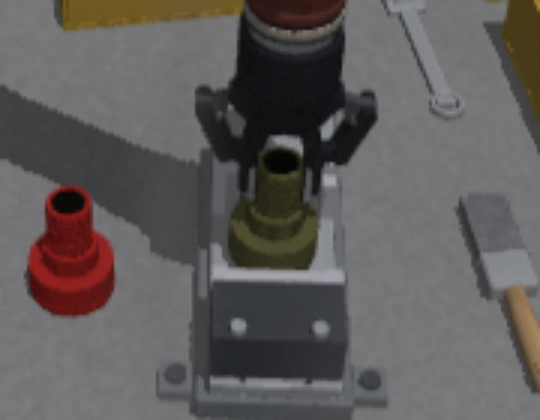

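The shell at crop (278,210) is in the fingers, upright and clear of the fixed lip, and the force shows its weight. Lifting.

Request:
jog_arm:
  steps:
    - {"fingers": -1, "dx": 0, "dy": 0, "dz": -0.3, "rx": 0, "ry": 0, "rz": 0}
    - {"fingers": -1, "dx": 0, "dy": 0, "dz": -0.5, "rx": 0, "ry": 0, "rz": 0}
    - {"fingers": -1, "dx": 0, "dy": 0, "dz": -0.6, "rx": 0, "ry": 0, "rz": 0}
    - {"fingers": -1, "dx": 0, "dy": 0, "dz": -0.6, "rx": 0, "ry": 0, "rz": 0}
    - {"fingers": -1, "dx": 0, "dy": 0, "dz": -0.6, "rx": 0, "ry": 0, "rz": 0}
    - {"fingers": -1, "dx": 0, "dy": 0, "dz": -0.6, "rx": 0, "ry": 0, "rz": 0}
    - {"fingers": -1, "dx": 0, "dy": 0, "dz": -0.5, "rx": 0, "ry": 0, "rz": 0}
    - {"fingers": -1, "dx": 0, "dy": 0, "dz": -0.2, "rx": 0, "ry": 0, "rz": 0}
    - {"fingers": -1, "dx": 0, "dy": 0, "dz": 0, "rx": 0, "ry": 0, "rz": 0}

```text
clock: 9.87
tcp_pos: [0.59, -0.1837, 0.277]
tcp_rot: [0.763, 0.646, -0.002, -0.003]
contact_force: [0.3, -0.4, -4.1]
gripper_width: 0.0348
```

```bash
python3 -c "
from h import *
st(); print(robot.get_obs()['joints']); plan([.598,.311,.25],1.7,20,.8)"
```

```text
[ 0.3 -0.4 -4.1] [0.0313 0.0028 0.277 ] 0.034848036083067586
[-0.00199341  0.56137875  0.46192223  1.45758813 -0.25797618  1.19092855
  0.33100163]
{'dx': 0.79, 'dy': -0.12, 'dz': 0.05, 'rx': -0.04, 'ry': -0.01, 'rz': -1.0}
{'dx': 0.8, 'dy': -0.05, 'dz': 0.04, 'rx': -0.04, 'ry': -0.01, 'rz': -1.0}
{'dx': 0.8, 'dy': 0.02, 'dz': 0.04, 'rx': -0.0, 'ry': -0.0, 'rz': -0.23}
{'dx': 0.8, 'dy': 0.04, 'dz': 0.04, 'rx': -0.0, 'ry': -0.0, 'rz': -0.0}
{'dx': 0.8, 'dy': 0.04, 'dz': 0.04, 'rx': -0.0, 'ry': -0.0, 'rz': -0.0}
{'dx': 0.8, 'dy': 0.04, 'dz': 0.05, 'rx': -0.0, 'ry': -0.0, 'rz': -0.0}
{'dx': 0.8, 'dy': 0.04, 'dz': 0.04, 'rx': -0.0, 'ry': -0.0, 'rz': -0.0}
{'dx': 0.8, 'dy': 0.03, 'dz': 0.05, 'rx': -0.0, 'ry': -0.0, 'rz': -0.0}
{'dx': 0.8, 'dy': 0.04, 'dz': 0.04, 'rx': -0.0, 'ry': -0.0, 'rz': -0.0}
{'dx': 0.8, 'dy': 0.03, 'dz': 0.05, 'rx': -0.0, 'ry': -0.0, 'rz': -0.0}
{'dx': 0.8, 'dy': 0.04, 'dz': 0.04, 'rx': -0.0, 'ry': -0.0, 'rz': -0.0}
{'dx': 0.8, 'dy': 0.03, 'dz': 0.05, 'rx': -0.0, 'ry': -0.0, 'rz': -0.0}
{'dx': 0.8, 'dy': 0.04, 'dz': 0.04, 'rx': -0.0, 'ry': -0.0, 'rz': -0.0}
{'dx': 0.8, 'dy': 0.03, 'dz': 0.05, 'rx': -0.0, 'ry': -0.0, 'rz': -0.0}
{'dx': 0.8, 'dy': 0.04, 'dz': 0.04, 'rx': -0.0, 'ry': -0.0, 'rz': -0.0}
{'dx': 0.36, 'dy': 0.02, 'dz': 0.02, 'rx': -0.0, 'ry': -0.0, 'rz': -0.0}
{'dx': -0.0, 'dy': -0.0, 'dz': 0.0, 'rx': -0.0, 'ry': -0.0, 'rz': -0.0}
{'dx': -0.0, 'dy': -0.0, 'dz': 0.0, 'rx': -0.0, 'ry': -0.0, 'rz': -0.0}
{'dx': -0.0, 'dy': -0.0, 'dz': 0.0, 'rx': -0.0, 'ry': -0.0, 'rz': -0.0}
{'dx': -0.0, 'dy': -0.0, 'dz': 0.0, 'rx': -0.0, 'ry': -0.0, 'rz': -0.0}
end [0.5982 0.3111 0.2501] left [-0.0002 -0.0001 -0.0001] [-0. -0. -0.]
```

Request:
jog_arm:
  steps:
    - {"fingers": -1, "dx": 0.4, "dy": -0.06, "dz": 0, "rx": 0, "ry": 0, "rz": -0.5}
    - {"fingers": -1, "dx": 0.6, "dy": -0.05, "dz": 0, "rx": 0, "ry": 0, "rz": -0.6}
    - {"fingers": -1, "dx": 0.8, "dy": 0, "dz": 0, "rx": 0, "ry": 0, "rz": -0.6}
    - {"fingers": -1, "dx": 0.8, "dy": 0.03, "dz": 0, "rx": 0, "ry": 0, "rz": -0.4}
    - {"fingers": -1, "dx": 0.8, "dy": 0.04, "dz": 0, "rx": 0, "ry": 0, "rz": 0}
    - {"fingers": -1, "dx": 0.8, "dy": 0.04, "dz": 0, "rx": 0, "ry": 0, "rz": 0}
    - {"fingers": -1, "dx": 0.8, "dy": 0.04, "dz": 0, "rx": 0, "ry": 0, "rz": 0}
    - {"fingers": -1, "dx": 0.8, "dy": 0.04, "dz": 0, "rx": 0, "ry": 0, "rz": 0}
    - {"fingers": -1, "dx": 0.8, "dy": 0.04, "dz": 0, "rx": 0, "ry": 0, "rz": 0}
    - {"fingers": -1, "dx": 0.8, "dy": 0.04, "dz": 0, "rx": 0, "ry": 0, "rz": 0}

```text
clock: 10.7
tcp_pos: [0.5899, 0.1174, 0.2631]
tcp_rot: [0.701, 0.712, -0.013, -0.01]
contact_force: [0.9, -0.2, -3.9]
gripper_width: 0.035
```

```bash
python3 -c "
from h import *
st(); print(robot.get_obs()['joints']); plan([.598,.311,.25],1.7,9,.8)"
```

```text
[ 0.9 -0.2 -3.9] [0.3284 0.0519 0.2631] 0.03501517033452507
[-0.46666109  0.54926475  0.39490503  1.50419089 -0.22017081  1.16648022
 -0.01484196]
{'dx': 0.8, 'dy': 0.05, 'dz': 0.05, 'rx': -0.38, 'ry': 0.04, 'rz': -0.16}
{'dx': 0.8, 'dy': 0.06, 'dz': 0.05, 'rx': -0.0, 'ry': -0.0, 'rz': -0.0}
{'dx': 0.8, 'dy': 0.06, 'dz': 0.06, 'rx': -0.0, 'ry': -0.0, 'rz': -0.0}
{'dx': 0.8, 'dy': 0.05, 'dz': 0.05, 'rx': -0.0, 'ry': -0.0, 'rz': -0.0}
{'dx': 0.8, 'dy': 0.06, 'dz': 0.06, 'rx': -0.0, 'ry': -0.0, 'rz': -0.0}
{'dx': 0.8, 'dy': 0.05, 'dz': 0.05, 'rx': -0.0, 'ry': -0.0, 'rz': -0.0}
{'dx': 0.03, 'dy': 0.01, 'dz': 0.0, 'rx': -0.0, 'ry': -0.0, 'rz': -0.0}
{'dx': 0.0, 'dy': -0.0, 'dz': 0.0, 'rx': -0.0, 'ry': -0.0, 'rz': -0.0}
{'dx': 0.0, 'dy': -0.0, 'dz': 0.0, 'rx': -0.0, 'ry': -0.0, 'rz': -0.0}
end [0.5982 0.3109 0.2502] left [-0.0002  0.0001 -0.0002] [-0. -0. -0.]
```

Request:
jog_arm:
  steps:
    - {"fingers": -1, "dx": 0.8, "dy": 0.06, "dz": 0, "rx": -0.35, "ry": 0.04, "rz": -0.15}
    - {"fingers": -1, "dx": 0.8, "dy": 0.06, "dz": 0, "rx": 0, "ry": 0, "rz": 0}
    - {"fingers": -1, "dx": 0.8, "dy": 0.06, "dz": 0, "rx": 0, "ry": 0, "rz": 0}
    - {"fingers": -1, "dx": 0.8, "dy": 0.05, "dz": 0, "rx": 0, "ry": 0, "rz": 0}
    - {"fingers": -1, "dx": 0.6, "dy": 0.05, "dz": 0, "rx": 0, "ry": 0, "rz": 0}
    - {"fingers": -1, "dx": 0.4, "dy": 0.03, "dz": 0, "rx": 0, "ry": 0, "rz": 0}
    - {"fingers": -1, "dx": 0.1, "dy": 0, "dz": 0, "rx": 0, "ry": 0, "rz": 0}
    - {"fingers": -1, "dx": 0, "dy": 0, "dz": 0, "rx": 0, "ry": 0, "rz": 0}

```text
clock: 11.37
tcp_pos: [0.5816, 0.3151, 0.2467]
tcp_rot: [0.687, 0.727, -0.011, -0.012]
contact_force: [-0.3, -0.6, -3.3]
gripper_width: 0.0346
```

```bash
python3 -c "
from h import *
st(); plan([.598,.311,.2],1.7,4,.6)"
```

```text
[-0.3 -0.6 -3.3] [0.522  0.0923 0.2467] 0.034572778883489905
{'dx': -0.06, 'dy': 0.21, 'dz': 0.56, 'rx': -0.37, 'ry': -0.03, 'rz': 0.31}
{'dx': -0.06, 'dy': 0.2, 'dz': 0.56, 'rx': -0.0, 'ry': 0.0, 'rz': -0.0}
{'dx': -0.0, 'dy': 0.01, 'dz': 0.04, 'rx': -0.0, 'ry': 0.0, 'rz': -0.0}
{'dx': -0.0, 'dy': 0.0, 'dz': 0.0, 'rx': -0.0, 'ry': 0.0, 'rz': -0.0}
end [0.5978 0.311  0.2001] left [ 0.0002 -0.     -0.0001] [-0.  0. -0.]
```

Request:
jog_arm:
  steps:
    - {"fingers": -1, "dx": -0.06, "dy": 0.2, "dz": 0.2, "rx": -0.35, "ry": 0, "rz": 0.3}
    - {"fingers": -1, "dx": -0.06, "dy": 0.2, "dz": 0.4, "rx": 0, "ry": 0, "rz": 0}
    - {"fingers": -1, "dx": 0, "dy": 0.08, "dz": 0.4, "rx": 0, "ry": 0, "rz": 0}
    - {"fingers": -1, "dx": 0, "dy": 0, "dz": 0.3, "rx": 0, "ry": 0, "rz": 0}
    - {"fingers": -1, "dx": 0, "dy": 0, "dz": 0, "rx": 0, "ry": 0, "rz": 0}
    - {"fingers": -1, "dx": 0, "dy": 0, "dz": 0, "rx": 0, "ry": 0, "rz": 0}

```text
clock: 11.87
tcp_pos: [0.6031, 0.2966, 0.1886]
tcp_rot: [0.701, 0.713, -0.006, 0.001]
contact_force: [0.9, 0.5, -3.4]
gripper_width: 0.0349
```

```bash
python3 -c "
from h import *
st(); plan([.598,.311,.14],1.7,4,.5)
c=robot.read_camera('wrist');cv2.imwrite('pics/w5.png',c['image'])"
```

```text
[ 0.9  0.5 -3.4] [0.5073 0.068  0.1886] 0.03487240263703663
{'dx': 0.15, 'dy': -0.04, 'dz': 0.48, 'rx': -0.08, 'ry': 0.11, 'rz': -0.14}
{'dx': 0.14, 'dy': -0.05, 'dz': 0.48, 'rx': 0.0, 'ry': -0.0, 'rz': 0.0}
{'dx': 0.08, 'dy': -0.03, 'dz': 0.25, 'rx': 0.0, 'ry': -0.0, 'rz': 0.0}
{'dx': -0.0, 'dy': 0.0, 'dz': 0.0, 'rx': 0.0, 'ry': -0.0, 'rz': 0.0}
end [0.5978 0.311  0.1401] left [ 0.0002 -0.     -0.0001] [ 0. -0.  0.]
```

View pics/w5.png

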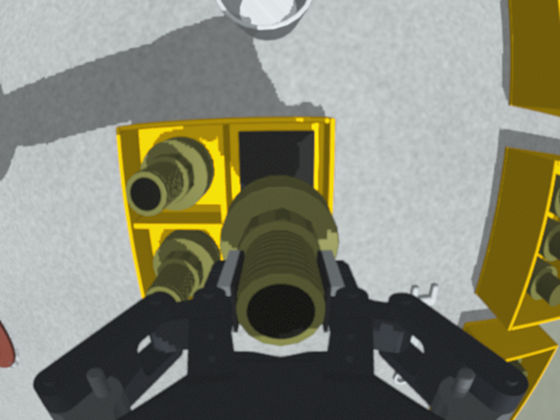

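The shell is in the grip at (280,270). The pad in the empty cell is visible at (275,160) and three shells are in their cells. I'm centring first, then lowering.

Request:
jog_arm:
  steps:
    - {"fingers": -1, "dx": 0.2, "dy": -0.06, "dz": 0, "rx": -0.08, "ry": 0.1, "rz": -0.14}
    - {"fingers": -1, "dx": 0.15, "dy": -0.05, "dz": 0.1, "rx": 0, "ry": 0, "rz": 0}
    - {"fingers": -1, "dx": 0.06, "dy": -0.02, "dz": 0.15, "rx": 0, "ry": 0, "rz": 0}
    - {"fingers": -1, "dx": 0, "dy": 0, "dz": 0, "rx": 0, "ry": 0, "rz": 0}
    - {"fingers": -1, "dx": 0, "dy": 0, "dz": 0, "rx": 0, "ry": 0, "rz": 0}

```text
clock: 12.33
tcp_pos: [0.5986, 0.3129, 0.1802]
tcp_rot: [0.697, 0.717, 0.002, 0.001]
contact_force: [-0.4, -0.3, -3.5]
gripper_width: 0.0349
```

```bash
python3 -c "
from h import *
st(); plan([.598,.311,.09],1.7,8,.4)"
```

```text
[-0.4 -0.3 -3.5] [0.5226 0.0751 0.1802] 0.03491952454256948
{'dx': -0.01, 'dy': -0.0, 'dz': 0.4, 'rx': 0.05, 'ry': -0.02, 'rz': -0.0}
{'dx': -0.01, 'dy': -0.0, 'dz': 0.4, 'rx': -0.0, 'ry': 0.0, 'rz': -0.0}
{'dx': -0.01, 'dy': -0.0, 'dz': 0.4, 'rx': -0.0, 'ry': 0.0, 'rz': -0.0}
{'dx': -0.01, 'dy': -0.01, 'dz': 0.4, 'rx': -0.0, 'ry': 0.0, 'rz': -0.0}
{'dx': -0.0, 'dy': -0.0, 'dz': 0.4, 'rx': -0.0, 'ry': 0.0, 'rz': -0.0}
{'dx': -0.01, 'dy': -0.01, 'dz': 0.26, 'rx': -0.0, 'ry': 0.0, 'rz': -0.0}
{'dx': 0.0, 'dy': 0.0, 'dz': -0.0, 'rx': -0.0, 'ry': 0.0, 'rz': -0.0}
{'dx': 0.0, 'dy': 0.0, 'dz': -0.0, 'rx': -0.0, 'ry': 0.0, 'rz': -0.0}
end [0.5979 0.3109 0.0898] left [0.0001 0.0001 0.0002] [-0.  0. -0.]
```

Request:
jog_arm:
  steps:
    - {"fingers": -1, "dx": -0.02, "dy": -0.01, "dz": 0.3, "rx": 0, "ry": 0, "rz": 0}
    - {"fingers": -1, "dx": -0.02, "dy": 0, "dz": 0.35, "rx": 0, "ry": 0, "rz": 0}
    - {"fingers": -1, "dx": 0, "dy": 0, "dz": 0.35, "rx": 0, "ry": 0, "rz": 0}
    - {"fingers": -1, "dx": 0, "dy": 0, "dz": 0.3, "rx": 0, "ry": 0, "rz": 0}
    - {"fingers": -1, "dx": 0, "dy": 0, "dz": 0.2, "rx": 0, "ry": 0, "rz": 0}
    - {"fingers": -1, "dx": 0, "dy": 0, "dz": 0, "rx": 0, "ry": 0, "rz": 0}
    - {"fingers": -1, "dx": 0, "dy": 0, "dz": 0, "rx": 0, "ry": 0, "rz": 0}

```text
clock: 12.92
tcp_pos: [0.5999, 0.3145, 0.1205]
tcp_rot: [0.695, 0.719, 0.005, 0.002]
contact_force: [0.2, 0.1, -3.2]
gripper_width: 0.035
```

```bash
python3 -c "
from h import *
st(); plan([.598,.311,.075],1.7,6,.3)"
```

```text
[ 0.2  0.1 -3.2] [0.5244 0.0741 0.1205] 0.03504683892825262
{'dx': -0.02, 'dy': -0.02, 'dz': 0.3, 'rx': 0.12, 'ry': -0.05, 'rz': 0.05}
{'dx': -0.02, 'dy': -0.01, 'dz': 0.3, 'rx': -0.0, 'ry': -0.0, 'rz': -0.0}
{'dx': -0.03, 'dy': -0.01, 'dz': 0.3, 'rx': -0.0, 'ry': -0.0, 'rz': -0.0}
{'dx': -0.02, 'dy': -0.01, 'dz': 0.24, 'rx': -0.0, 'ry': -0.0, 'rz': -0.0}
{'dx': 0.0, 'dy': -0.0, 'dz': -0.0, 'rx': -0.0, 'ry': -0.0, 'rz': -0.0}
{'dx': 0.0, 'dy': -0.0, 'dz': -0.0, 'rx': -0.0, 'ry': -0.0, 'rz': -0.0}
end [0.5981 0.3109 0.0749] left [-0.0001  0.0001  0.0001] [-0. -0. -0.]
```

Request:
jog_arm:
  steps:
    - {"fingers": -1, "dx": -0.04, "dy": -0.03, "dz": 0.3, "rx": 0.12, "ry": -0.05, "rz": 0.05}
    - {"fingers": -1, "dx": -0.03, "dy": -0.02, "dz": 0.3, "rx": 0, "ry": 0, "rz": 0}
    - {"fingers": -1, "dx": -0.02, "dy": 0, "dz": 0.25, "rx": 0, "ry": 0, "rz": 0}
    - {"fingers": -1, "dx": 0, "dy": 0, "dz": 0.15, "rx": 0, "ry": 0, "rz": 0}
    - {"fingers": -1, "dx": 0, "dy": 0, "dz": 0, "rx": 0, "ry": 0, "rz": 0}
    - {"fingers": -1, "dx": 0, "dy": 0, "dz": 0, "rx": 0, "ry": 0, "rz": 0}

```text
clock: 13.42
tcp_pos: [0.6003, 0.3114, 0.0795]
tcp_rot: [0.697, 0.717, 0.002, 0.001]
contact_force: [-0.4, 0.1, -3.1]
gripper_width: 0.0349
```

```bash
python3 -c "
from h import *
st(); plan([.598,.311,.073],1.7,6,.3)"
```

```text
[-0.4  0.1 -3.1] [0.5214 0.0732 0.0795] 0.034874450971493755
{'dx': -0.01, 'dy': -0.06, 'dz': 0.16, 'rx': 0.04, 'ry': -0.02, 'rz': -0.01}
{'dx': 0.0, 'dy': 0.0, 'dz': 0.0, 'rx': -0.0, 'ry': 0.0, 'rz': -0.0}
{'dx': 0.0, 'dy': 0.0, 'dz': 0.0, 'rx': -0.0, 'ry': 0.0, 'rz': -0.0}
{'dx': 0.0, 'dy': 0.0, 'dz': 0.0, 'rx': -0.0, 'ry': 0.0, 'rz': -0.0}
{'dx': 0.0, 'dy': 0.0, 'dz': 0.0, 'rx': -0.0, 'ry': 0.0, 'rz': -0.0}
{'dx': 0.0, 'dy': 0.0, 'dz': 0.0, 'rx': -0.0, 'ry': 0.0, 'rz': -0.0}
end [0.5979 0.3109 0.0731] left [ 0.0001  0.0001 -0.0001] [-0.  0. -0.]
```

Still carrying; a few small steps down until the weight is taken.

Request:
jog_arm:
  steps:
    - {"fingers": -1, "dx": 0, "dy": -0.05, "dz": 0.08, "rx": 0.04, "ry": -0.02, "rz": 0}
    - {"fingers": -1, "dx": 0, "dy": 0, "dz": 0.08, "rx": 0, "ry": 0, "rz": 0}
    - {"fingers": -1, "dx": 0, "dy": 0, "dz": 0.05, "rx": 0, "ry": 0, "rz": 0}
    - {"fingers": -1, "dx": 0, "dy": 0, "dz": 0, "rx": 0, "ry": 0, "rz": 0}

```text
clock: 13.75
tcp_pos: [0.5996, 0.312, 0.0734]
tcp_rot: [0.697, 0.717, 0.002, 0.0]
contact_force: [-0.6, -0.1, -3.4]
gripper_width: 0.0346
```

```bash
python3 -c "
from h import *
st(); plan([.598,.311,.073],1.7,1,.3)"
```

```text
[-0.6 -0.1 -3.4] [0.5219 0.0739 0.0734] 0.03458693894365361
{'dx': -0.02, 'dy': -0.04, 'dz': 0.01, 'rx': 0.03, 'ry': -0.02, 'rz': -0.01}
end [0.598  0.3111 0.073 ] left [-0.     -0.0001 -0.    ] [0. 0. 0.]
```

Request:
jog_arm:
  steps:
    - {"fingers": -1, "dx": 0, "dy": -0.02, "dz": 0.05, "rx": 0, "ry": 0, "rz": 0}
    - {"fingers": -1, "dx": 0, "dy": 0, "dz": 0.04, "rx": 0, "ry": 0, "rz": 0}
    - {"fingers": -1, "dx": 0, "dy": 0, "dz": 0, "rx": 0, "ry": 0, "rz": 0}

```text
clock: 14.0
tcp_pos: [0.5999, 0.3124, 0.0733]
tcp_rot: [0.697, 0.717, 0.003, 0.001]
contact_force: [-0.2, -0.5, -3.6]
gripper_width: 0.0343
```

Request:
jog_arm:
  steps:
    - {"fingers": -1, "dx": 0, "dy": 0, "dz": 0.06, "rx": 0, "ry": 0, "rz": 0}
    - {"fingers": -1, "dx": 0, "dy": 0, "dz": 0.06, "rx": 0, "ry": 0, "rz": 0}

```text
clock: 14.17
tcp_pos: [0.6004, 0.3131, 0.0727]
tcp_rot: [0.697, 0.717, 0.005, 0.001]
contact_force: [-6.8, -2.9, 14.4]
gripper_width: 0.0348
```

Contact: the force went from −3.5 to +14 N. Releasing.

Request:
jog_arm:
  steps:
    - {"fingers": 1, "dx": 0, "dy": 0, "dz": 0, "rx": 0, "ry": 0, "rz": 0}
    - {"fingers": 1, "dx": 0, "dy": 0, "dz": 0, "rx": 0, "ry": 0, "rz": 0}
    - {"fingers": 1, "dx": 0, "dy": 0, "dz": 0, "rx": 0, "ry": 0, "rz": 0}
    - {"fingers": 1, "dx": 0, "dy": 0, "dz": 0, "rx": 0, "ry": 0, "rz": 0}
    - {"fingers": 1, "dx": 0, "dy": 0, "dz": 0, "rx": 0, "ry": 0, "rz": 0}
    - {"fingers": 1, "dx": 0, "dy": 0, "dz": 0, "rx": 0, "ry": 0, "rz": 0}

```text
clock: 14.67
tcp_pos: [0.6031, 0.3142, 0.0745]
tcp_rot: [0.697, 0.717, 0.008, 0.002]
contact_force: [0.1, -0.3, 0.1]
gripper_width: 0.085
```

```bash
python3 -c "
from h import *
st(); c=robot.read_camera('wrist');cv2.imwrite('pics/w6.png',c['image'])"
```

```text
[ 0.1 -0.3  0.1] [0.5247 0.0709 0.0745] 0.08499334246462441
```

View pics/w6.png

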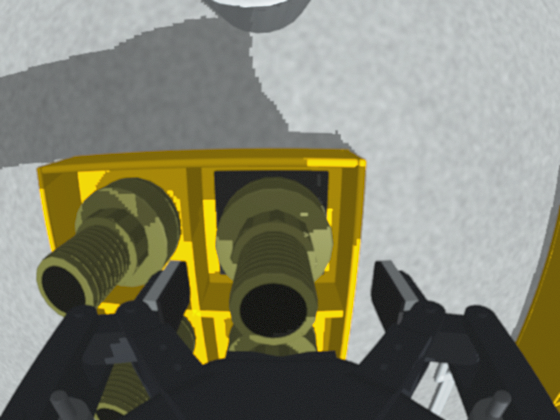

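The shell stands in the cell at (275,230), centred on the pad. The fingers are open and clear of it and of the neighbours. Lifting straight up.

Request:
jog_arm:
  steps:
    - {"fingers": 1, "dx": 0, "dy": -0.05, "dz": -0.2, "rx": 0, "ry": 0, "rz": 0}
    - {"fingers": 1, "dx": 0, "dy": 0, "dz": -0.4, "rx": 0, "ry": 0, "rz": 0}
    - {"fingers": 1, "dx": 0, "dy": 0, "dz": -0.6, "rx": 0, "ry": 0, "rz": 0}
    - {"fingers": 1, "dx": 0, "dy": 0, "dz": -0.8, "rx": 0, "ry": 0, "rz": 0}
    - {"fingers": 1, "dx": 0, "dy": 0, "dz": -0.8, "rx": 0, "ry": 0, "rz": 0}
    - {"fingers": 1, "dx": 0, "dy": 0, "dz": -0.8, "rx": 0, "ry": 0, "rz": 0}
    - {"fingers": 1, "dx": 0, "dy": 0, "dz": -0.8, "rx": 0, "ry": 0, "rz": 0}
    - {"fingers": 1, "dx": -0.3, "dy": 0, "dz": -0.3, "rx": 0, "ry": 0, "rz": 0}
    - {"fingers": 1, "dx": 0, "dy": 0, "dz": 0, "rx": 0, "ry": 0, "rz": 0}
    - {"fingers": 1, "dx": 0, "dy": 0, "dz": 0, "rx": 0, "ry": 0, "rz": 0}

```text
clock: 15.55
tcp_pos: [0.5961, 0.2993, 0.2713]
tcp_rot: [0.696, 0.718, 0.005, 0.001]
contact_force: [0.1, 0.4, -0.2]
gripper_width: 0.0856
```

```bash
python3 - <<'E'
from h import *
st()
for n in("scene","side"):
    c=robot.read_camera(n); W=cloud(c).reshape(-1,3)
    for x,y in((.598,.311),(.501,.308),(.601,.2115),(.502,.209)):
        k=W[(W[:,2]>.075)&(W[:,2]<.11)&(np.hypot(W[:,0]-x,W[:,1]-y)<.035)]
        if len(k)>20: f=least_squares(lambda q:np.hypot(k[:,0]-q[0],k[:,1]-q[1])-.018,[x,y],loss="soft_l1",f_scale=.002); print(n,len(k),f.x.round(4),"top",np.percentile(k[:,2],98).round(4))
    v=tov(W); p=v[(v[:,2]>.115)&(v[:,2]<.145)&(v[:,0]>.06)&(v[:,0]<.2)&(abs(v[:,1])<.035)]; print("plate",np.median(p[:,0]))
    if n=="scene": cv2.imwrite("pics/f.png",cv2.resize(c["image"][150:400,170:430],None,fx=2.3,fy=2.3))
E
```

```text
[ 0.1  0.4 -0.2] [0.5089 0.0753 0.2713] 0.08557400177638243
scene 230 [0.6009 0.3109] top 0.1099
scene 263 [0.5    0.3088] top 0.1069
scene 248 [0.6015 0.2125] top 0.1075
scene 62 [0.498  0.2115] top 0.1069
plate 0.1549394495104397
side 128 [0.5991 0.3129] top 0.1096
side 161 [0.4985 0.3104] top 0.1093
side 177 [0.6001 0.214 ] top 0.1094
side 187 [0.501  0.2119] top 0.1087
plate 0.14856501688510798
```

View pics/f.png

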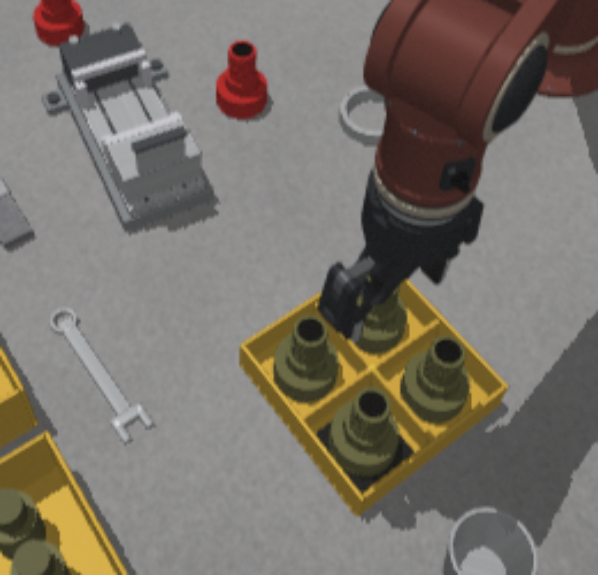

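The vise is open and empty. All four shells stand upright in the tote, with the finished one on the pad at crop (365,440), and the arm is clear. Handing in.

```bash
python3 -c "
from h import *
print(robot.job_done())"
```

```text
the job is handed in; nothing more can be done
None
```

The job is done and handed in at about 15.6 s; no verdict was reported. I pushed the jaw open by its push plate, gripped the shell by the neck and slid it about 32 mm out from under the lip. Then I lifted it, set it down on the rubber pad and moved the arm clear.

**Jaw:** the plate position puts it about 58 mm open, before the slide and again at the end. The shell was still within about 1 mm of its start when the jaw opened.

**Shell placement:** its axis measured (0.600, 0.312) against a pad centre of about (0.598, 0.311). That is roughly 2 mm off, within the calibration. It stood upright in the last picture.

**Shell height:** its top measured 0.110 m, which fits a shell standing on the pad.

**Other shells:** all three stand upright in their cells, their positions agreeing with the start to within a few mm.

**Forces:** the highest wrist readings were about 14–16 N, at the end of the jaw push and at set-down. I only read them at the end of each move, and I could not measure the force between shell and vise directly. The set-down reading came with a few N sideways.

**What disagreed:** the two cameras differ by 2–6 mm on some positions; I used the mean. The arm made only part of many small moves, so I corrected after each batch.

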